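# Close up a row of vice-jaw blanks under the drawer guard

## Robot

A 6-joint arm with a two-finger parallel gripper is mounted at the origin on the work surface. World frame = base frame: x ahead of the robot, y to its left, z up, the work surface at z = 0. Lengths are in mm, angles in rad, forces in N, time in s.
With the tool pointing down it reaches from about 350 to 875 mm from the base axis. Payload 4.2 kg.
Tool frame: the origin (TCP) lies midway between the tips of the shut fingers; the grasp point (between the pads) lies 19 mm behind it (arm.tcp_to_grasp is the distance from the TCP to the grasp point, in mm); z points along the fingers, y is the line along which they close (so a half turn about z gives the same grasp; the last joint's range is limited). The gripper opens to 85 mm and grips with 20 to 120 N. Pads are 22 mm wide; open, the fingers measure 114 mm over their backs; the gripper's body (76 mm by 85 mm) begins 54 mm behind the grasp point. The pads swing forward as they close: fully open they stand 13 mm farther back than shut.
Start: joints at [-1.005, 0.385, 0.008, 0, -1.194, -0.259], TCP at [188.772, -595.789, 210.312] pointing down, gripper open.
Joint ranges: [-3.14, 3.14], [-1.21, 2.06], [-1.07, 1.41], [-3.16, 2.05], [-2.99, -0.16], [-3.1, 3.1]. Speed limits (rad/s): [2.79, 2.79, 3.14, 3.14, 3.14, 3.14].

## Interface

Orientations are given as a unit quaternion [x, y, z, w].
In Python, from bench import arm, get_image gives the robot as it stands.
- The arm moves only by the tool drive_tool, never from a script. Its argument "deltas" is a list of rows, each a list of 2 entries, a list of its own where there are three numbers: the shift along the tool's x, y, z in cm, then the turn, a rotation vector about the tool's x, y, z in degrees. In form: [[[x, y, z], [ax, ay, az]], ...]. A call has 1 to 12 rows; each row shifts and turns the commanded pose from where the row before left it, along the tool's axes as they then stand; what a row does not reach is not made up. A row lasts 1/10 s, in which the tool goes at most 50 mm and 8.59 degrees, less where a joint would pass 70% of its speed; a pose out of reach is approached as far as the arm can. A call with a gripper value outside its range is refused whole. "claw" is the finger opening in cm, from 0 to 8.54, set as the call begins (left out, the last holds). The fingers move at their own pace and stop on an object; the grip force is fixed at half the most. Time passes only in rows, so rows that do not move let the fingers close. It gives the time, the measured TCP pose, the force, the opening and the grip force at its end, in the units of the state.
- arm.read_state(): the state, without advancing time (a new reading comes with each control period).
- get_image(name): name is "side" or "top"; returns a dict with "img" (384x512x3 uint8, red, green, blue), "fx", "fy", "cx", "cy" (pixels), "D" ([k1, k2, p1, p2, k3] as OpenCV has them; the pictures are not rectified), "eye" and "orientation" of the camera in the world. Camera axes: x right, y down, z forward; pixel columns grow to the right and rows downward; lengths in mm; the calibration is good to about 2 mm. A picture is of the moment at which its call begins. There is no depth.
- arm.job_done(): hands the job in; it is judged then, once.
The state is a dict: "clock": time; "joints": joint angles; "joint_vel": joint speeds; "joint_efforts": joint torques, N m; "position": TCP position; "ee_rot": TCP orientation; "contact_force": force on the tool from outside, world axes, zero at the start; "wrist_torque": the same for the moment, N m; "gripper_width": finger opening in mm; "grasp_force": force on a finger pad.
Only numpy, scipy, OpenCV 4.12 (cv2) and the standard library are available. Lean on these libraries where they do the work, as an engineer would, in place of code of your own. Each camera call takes 0.05 s, during which the arm holds its last target. There are 200 camera calls.

## Task

Slide the three steel blanks along the floor of the drawer insert until all stand side by side under the wire guard, each with a short end flat against the far fence, and bring the blue sliding divider up by its red tab so that it closes the row tight against the left end wall. Nudge gently and keep the blanks on the floor (do not lift or ram them), do not hit the wire guard, and leave the carton and the two couplings alone.

Things in the scene. Friction and masses are not known exactly. Their poses are not given: they have to be found in the camera images.
- tray: Grey drawer insert, fixed. Origin on the bench; x away from the robot to the far fence, y left. mm: floor top z 4; far fence inner face x 100, left end wall inner face y 150, both with tops at z 26; low right wall (y -200) and front wall (x -165), tops z 16. Finished row: blank centres at x 77, the three blanks fill y 48 to 150.
- guard: Fixed wire guard, origin and axes as the tray's. mm: three 6 mm wires along y (-208 to 162) at x 42, 68, 94, centres at z 66 (63 free below). Yellow end plates 5 thick at y 161 and -207, x 38 to 104, 70 high. It overhangs the row's place: a blank can be pushed home only with the tool slanted in under the front wire.
- blank1: One of three alike steel vice-jaw blanks, 46 x 34 x 30 mm (x, y, z), with two dark counterbored holes (look only) in its top; about 0.3 kg. Origin at the centre of the underside; x along its 46 mm length.
- blank2: One of three alike steel vice-jaw blanks, 46 x 34 x 30 mm (x, y, z), with two dark counterbored holes (look only) in its top; about 0.3 kg. Origin at the centre of the underside; x along its 46 mm length.
- blank3: One of three alike steel vice-jaw blanks, 46 x 34 x 30 mm (x, y, z), with two dark counterbored holes (look only) in its top; about 0.3 kg. Origin at the centre of the underside; x along its 46 mm length.
- divider (a joint): Blue divider sliding to tray +y under the guard; m, 0 = far right, up to 0.195. Its left face, which meets the blanks, spans tray x 34 to 98 mm, z 6 to 42, and lies at tray y = -136 mm + value; with three blanks tight the value is 0.184. Stiff (3 N alone, more with blanks ahead); stays where left.
- divider_tab (a point): Top centre of the divider's red tab, at tray x 10 mm, z 48, y = -141 mm + divider value. The tab is 26 (x) by 10 (y) mm, z 6 to 48, clear in front of the guard; push its right side or pinch it from above.
- carton: Bystander: white carton with a blue band, 90 x 36 x 36 mm, lying on the bench left of the insert. Origin at the centre of the underside.
- coupling1: Bystander: dark steel coupling, a ring 30 mm outside, 20 mm inside diameter, 26 high, standing on the bench right of the insert. Origin at the centre of the underside.
- coupling2: Bystander: second coupling, like the first.
Things that resemble listed ones, but are neither listed nor needed, are in the scene too. What is shaped like the blank1 but brown or orange is not meant.

How it is judged:
By the outcome, as a careful person would: the job done as asked, in the order asked, and still so for the second after the job is handed in, with the robot touching nothing.
It also fails if it takes over 72 s, if anything falls off the work surface, if the arm or the gripper's body presses on something with over 40 N, if the wrist force passes 120 N, or if a joint passes its speed limit or range.

## Working session

There is one attempt and no reset: what is moved stays moved. The work goes in short steps, Python scripts to look and compute and a tool call to move; the robot and the scene stay as the last step left them, time stands still between calls to the robot, and variables do not carry over. Pictures are saved under pics/ and viewed, at most 10 in all, crops included, and the job is handed in when it is done.

Besides the shell and the picture viewer there is one more tool, called as a command line: name --argument value ..., lists and objects as JSON in quotes. drive_tool: Moves the arm, as the interface text tells. Its arguments: {"type":"object","properties":{"deltas":{"type":"array"},"claw":{"type":"number"}},"required":["deltas"]}

```bash
ls; mkdir -p pics; python3 - <<'E'
from bench import arm,get_image
import cv2
for n in ("top","side"):
    d=get_image(n); cv2.imwrite(f"pics/{n}0.png",cv2.resize(d["img"][:,:,::-1],(800,600),interpolation=cv2.INTER_CUBIC))
    print({k:v for k,v in d.items() if k!="img"})
print(arm.read_state())
E
```

```text
pics
{'fx': 496.2850370082481, 'fy': 496.2850370082481, 'cx': 255.60205440582632, 'cy': 192.60551003761088, 'D': array([-0.11291777,  0.        ,  0.        ,  0.        ,  0.        ]), 'eye': array([ 514.46072224,   25.23531187, 1066.55574543]), 'orientation': array([ 0.71525955, -0.69813542,  0.02193258, -0.02301458])}
{'fx': 367.93693146938864, 'fy': 367.93693146938864, 'cx': 252.90538379395923, 'cy': 184.6061301887525, 'D': array([-0.02137112,  0.        ,  0.        ,  0.        ,  0.        ]), 'eye': array([ 461.67028929, -526.7778391 ,  686.97559069]), 'orientation': array([ 0.92746462, -0.07881493,  0.03611408, -0.36372154])}
{'clock': 0.1, 'joints': array([-1.00538032e+00,  3.85496501e-01,  6.78377185e-03, -4.14052715e-04,
       -1.19399373e+00, -2.58586372e-01]), 'joint_vel': array([-3.60863042e-06, -1.63461306e-03,  1.83543350e-03,  3.39150793e-03,
        9.26125641e-04,  4.84426753e-04]), 'joint_efforts': array([ 4.70056202e-04, -3.93320346e+01,  1.88928008e+01,  4.19798791e+00,
       -2.63534959e-03,  1.13063871e-05]), 'position': array([ 188.61222751, -595.28660956,  209.33227688]), 'ee_rot': array([-1.52738194e-01,  9.88266206e-01,  9.52203075e-04, -2.06122151e-04]), 'contact_force': array([ 0.34460937, -0.08525596, -0.20910257]), 'wrist_torque': array([-0.01750164, -0.04167979, -0.01267692]), 'grasp_force': 0.0, 'gripper_width': 85.85587005775311}
```

View pics/top0.png

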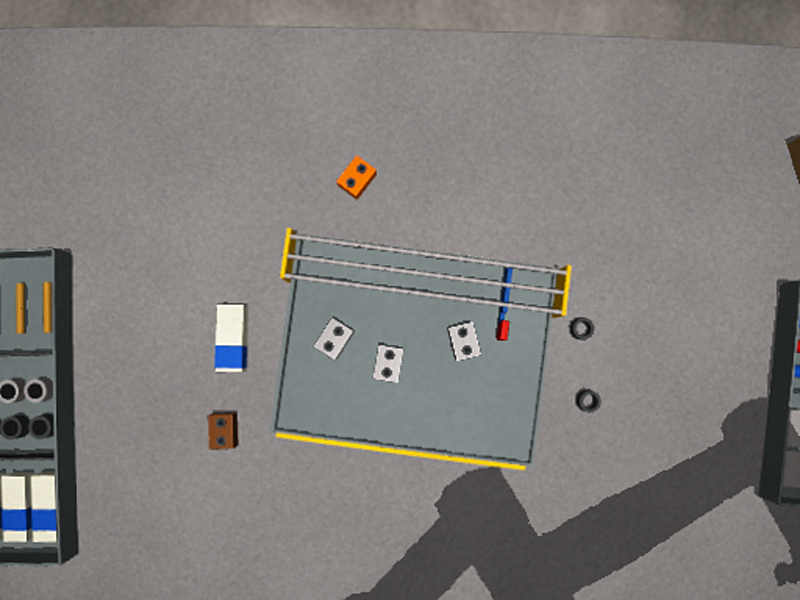

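View pics/side0.png

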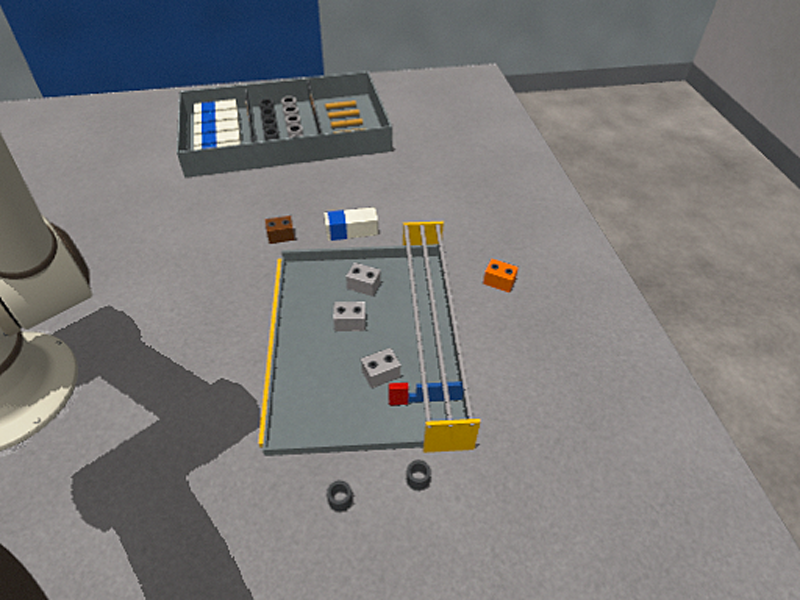

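The top view (800x600) shows the silver blanks at (334,338), (389,363) and (464,341). The red tab is at (503,329), the guard spans (288,230) to (570,315), and the carton is at (230,337). The couplings are at (581,328) and (588,400). Things that could be taken for a blank are the brown block (223,430) and the orange block (356,177), and neither is meant. I choose the three silver ones inside the insert and check them in a close crop.

```bash
cat > h.py <<'E'
import numpy as np,cv2
from scipy.spatial.transform import Rotation as R
from bench import arm,get_image
def ray(d,uv,z):
    K=np.array([[d["fx"],0,d["cx"]],[0,d["fy"],d["cy"]],[0,0,1]])
    n=cv2.undistortPoints(np.array(uv,float).reshape(-1,1,2),K,d["D"]).reshape(-1,2)
    r=R.from_quat(d["orientation"]).apply(np.c_[n,np.ones(len(n))])
    return d["eye"]+r*((z-d["eye"][2])/r[:,2])[:,None]
def proj(d,P):
    Rm=R.from_quat(d["orientation"]).as_matrix().T
    K=np.array([[d["fx"],0,d["cx"]],[0,d["fy"],d["cy"]],[0,0,1]])
    return cv2.projectPoints(np.array(P,float).reshape(-1,1,3),cv2.Rodrigues(Rm)[0],-Rm@d["eye"],K,d["D"])[0].reshape(-1,2)
E
python3 - <<'E'
from h import *
d=get_image("top"); im=d["img"]; np.save("top0.npy",im)
c=im[140:308,166:384,::-1]; cv2.imwrite("pics/crop0.png",cv2.resize(c,(785,605),interpolation=cv2.INTER_CUBIC)[:600])
f=1/1.5625
A=ray(d,[(276*f,434*f),(525*f,467*f)],16)[:,:2]; print("front strip",A,np.linalg.norm(A[0]-A[1]))
B=ray(d,[(292*f,229*f),(284*f,277*f),(571*f,266*f),(564*f,316*f)],70)[:,:2]; print("plates",B)
hsv=cv2.cvtColor(im,cv2.COLOR_RGB2HSV)
m=((hsv[...,2]>170)&(hsv[...,1]<40)).astype(np.uint8)
m=cv2.morphologyEx(m,cv2.MORPH_OPEN,np.ones((3,3)))
n,l,s,ce=cv2.connectedComponentsWithStats(m)
for i in range(1,n):
    if s[i,4]>100: print(s[i],ce[i],ray(d,[ce[i]],34))
print([im[int(y*f),int(x*f)] for x,y in ((334,330),(389,363),(464,343),(330,400))])
E
```

```text
front strip [[ 397.16301929  189.96815946]
 [ 360.84031703 -147.34772906]] 339.26589475861715
plates [[ 668.16938941  169.31772757]
 [ 605.30234508  177.51941228]
 [ 628.74209913 -194.20672679]
 [ 563.53721874 -185.67610277]]
[138 195  18  26 441] [146.44217687 207.50340136] [[543.40719103 255.25146431  34.        ]]
[202 205  23  24 242] [212.85123967 216.38842975] [[528.44305505 115.34370115  34.        ]]
[288 207  19  23 250] [297.008 217.976] [[529.38998165 -59.77325835  34.        ]]
[239 221  19  24 254] [248.27165354 232.51574803] [[496.81547606  40.81237114  34.        ]]
[  1 305  15  21 304] [  8.16447368 314.75657895] [[306.45314537 548.80612043  34.        ]]
[ 20 304  16  22 311] [ 27.36334405 314.7266881 ] [[308.86307695 505.4899199   34.        ]]
[ 21 340  15   7 104] [ 28.06730769 343.        ] [[248.70339199 502.67763762  34.        ]]
[array([113, 110, 110], dtype=uint8), array([207, 199, 197], dtype=uint8), array([198, 192, 190], dtype=uint8), array([126, 137, 136], dtype=uint8)]
```

View pics/crop0.png

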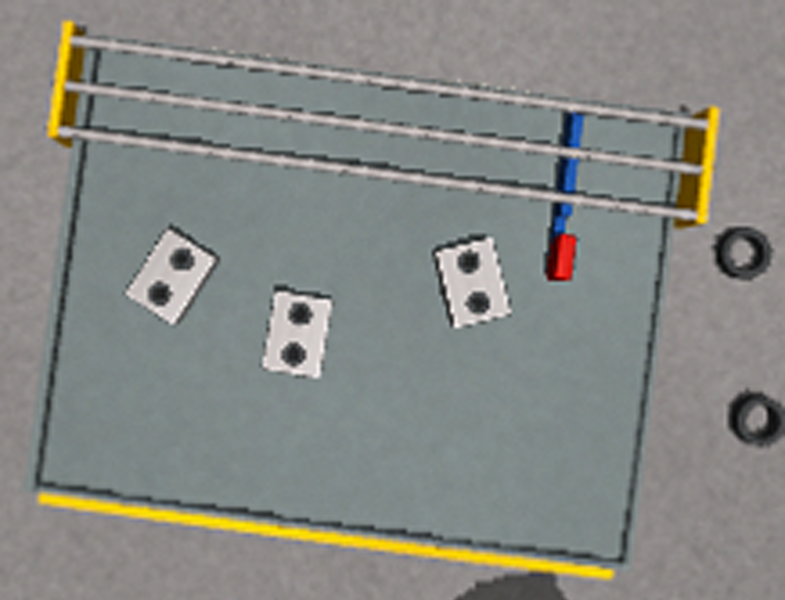

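```bash
cat > m.py <<'E'
from h import *
from scipy.optimize import least_squares
def tray_fit(d):
    cr=lambda p:[( (x+.5)/3.601-.5+166,(y+.5)/3.601-.5+140) for x,y in p]
    px=cr([(66,21),(50,135),(719,108),(708,223),(98,50),(40,486),(625,562)])
    M=np.array([(104,163.5,70),(38,163.5,70),(104,-209.5,70),(38,-209.5,70),(100,150,26),(-165,150,4),(-165,-200,4)])
    def P(p):
        r=R.from_euler('z',p[2]); return r.apply(M)+[p[0],p[1],0]
    s=least_squares(lambda p:(proj(d,P(p))-px).ravel(),[544,20,-.13],loss='soft_l1')
    return s.x,(proj(d,P(s.x))-px)
def w2t(T,p): return R.from_euler('z',-T[2]).apply(np.c_[np.atleast_2d(p)[:,:2]-T[:2],np.zeros(len(np.atleast_2d(p)))])[:,:2]
def blanks(d,T,th=150):
    k=4; im=cv2.resize(d["img"],None,fx=k,fy=k,interpolation=cv2.INTER_CUBIC)
    hsv=cv2.cvtColor(im,cv2.COLOR_RGB2HSV)
    m=((hsv[...,2]>th)&(hsv[...,1]<45)).astype(np.uint8)
    m=cv2.morphologyEx(m,cv2.MORPH_OPEN,np.ones((9,9)))
    out=[]
    for c in cv2.findContours(m,cv2.RETR_EXTERNAL,cv2.CHAIN_APPROX_NONE)[0]:
        if cv2.contourArea(c)<2000: continue
        t=w2t(T,ray(d,(c.reshape(-1,2)+.5)/k-.5,34))
        if not(-165<t[:,0].mean()<100 and -200<t[:,1].mean()<150): continue
        (cx,cy),(w,h),a=cv2.minAreaRect(t.astype(np.float32))
        if w<h: w,h,a=h,w,a-90
        out.append((cx,cy,w,h,(a+90)%180-90))
    return out
def tab(d,T):
    hsv=cv2.cvtColor(d["img"],cv2.COLOR_RGB2HSV)
    m=(hsv[...,1]>180)&((hsv[...,0]<6)|(hsv[...,0]>174))&(hsv[...,2]>150)
    y,x=np.nonzero(m); return w2t(T,ray(d,np.c_[x,y],48))
E
python3 - <<'E'
from m import *
np.set_printoptions(precision=1,suppress=True)
d=get_image("top"); T,r=tray_fit(d); np.save("T.npy",T); print(T,"\n",r)
for b in blanks(d,T): print(np.array(b))
t=tab(d,T); print("tab",t.min(0),t.max(0),np.median(t,0))
E
```

```text
[549.6  24.5  -0.1] 
 [[-0.2 -0.2]
 [-0.4  0.2]
 [ 0.5 -0.3]
 [-0.2  0. ]
 [-0.1 -2.3]
 [ 0.2  0.4]
 [ 0.3  0.9]]
[-54.4  11.   46.5  35.3  -2.3]
[-11.6 -86.5  46.6  34.6  20.6]
[-30.9  88.4  45.8  34.1 -24.3]
tab [  -2.4 -538.1] [  44.7 -130.9] [  12.  -135.9]
```

```bash
cat > plan.py <<'E'
import sys
from h import *
np.set_printoptions(precision=2,suppress=True)
T=np.load("T.npy")
x,y,z,yaw,tilt=map(float,sys.argv[1:6])
s=arm.read_state(); R0=R.from_quat(s["ee_rot"]); p0=s["position"]
c=R.from_euler('z',-T[2]).apply(p0-[T[0],T[1],0])
print("clk",round(s["clock"],1),"tray TCP",c,"w",round(s["gripper_width"],1),"j",s["joints"],"F",R.from_euler('z',-T[2]).apply(s["contact_force"]))
best=None
for D in ([-1,1,-1],[1,-1,-1]):
    Rt=R.from_euler('z',T[2]+np.radians(yaw))*R.from_euler('y',-np.radians(tilt))*R.from_matrix(np.diag(D))
    rv=np.degrees((R0.inv()*Rt).as_rotvec())
    print("  D",D[0],"rotvec",rv)
    if best is None or np.linalg.norm(rv)<np.linalg.norm(best[1]): best=(Rt,rv)
Rt,rv=best
dw=R.from_euler('z',T[2]).apply([x,y,z])+[T[0],T[1],0]-p0
print("shift cm now-axes",R0.inv().apply(dw)/10,"after-turn axes",Rt.inv().apply(dw)/10)
print("after-turn axes of tray x,y,up:",Rt.inv().apply(R.from_euler('z',T[2]).apply(np.eye(3))))
E
python3 plan.py -31 88.4 120 -24.3 0; python3 -c "
import numpy as np;print(np.load('T.npy'))"
```

```text
clk 0.2 tray TCP [-292.29 -655.1   209.63] w 85.5 j [-1.01  0.39  0.01 -0.   -1.19 -0.26] F [-0.46 -0.3  -0.17]
  D -1 rotvec [ 0.07 -0.04 48.04]
  D 1 rotvec [   0.05    0.08 -131.96]
shift cm now-axes [-53.85  57.53   9.03] after-turn axes [ 6.78 78.52  8.96]
after-turn axes of tray x,y,up: [[-0.91  0.41  0.  ]
 [ 0.41  0.91  0.  ]
 [ 0.    0.   -1.  ]]
[ 5.49632088e+02  2.44566523e+01 -1.07655764e-01]
```

drive_tool --deltas '[[[0,0,0],[0,0,8]],[[0,0,0],[0,0,8]],[[0,0,0],[0,0,8]],[[0,0,0],[0,0,8]],[[0,0,0],[0,0,8]],[[0,0,0],[0,0,8]]]' --claw 5.4

```text
clock: 0.8
position: [188.7, -595.6, 210.0]
ee_rot: [0.265, 0.964, 0.0, -0.0]
contact_force: [0.5, 0.3, -0.2]
gripper_width: 54.1
grasp_force: 0.0
```

drive_tool --deltas '[[[0.3,4.4,0],[0,0,0]],[[0.4,4.4,0],[0,0,0]],[[0.4,4.4,0],[0,0,0]],[[0.4,4.4,0],[0,0,0]],[[0.4,4.4,0],[0,0,0]],[[0.4,4.4,0],[0,0,0]],[[0.4,4.4,0],[0,0,0]],[[0.4,4.4,0],[0,0,0]],[[0.4,4.4,0],[0,0,0]],[[0.4,4.4,0],[0,0,0]],[[0.4,4.4,0],[0,0,0]],[[0.4,4.4,0],[0,0,0]]]'

```text
clock: 2.0
position: [415.9, -114.9, 210.5]
ee_rot: [0.262, 0.965, 0.0, 0.0]
contact_force: [0.4, 0.1, -0.0]
gripper_width: 54.1
grasp_force: 0.0
```

drive_tool --deltas '[[[0.4,4.4,0.5],[0,0,0]],[[0.4,4.4,1],[0,0,0]],[[0.4,4.4,1.5],[0,0,0]],[[0.4,4.4,1.5],[0,0,0]],[[0.4,4.4,1.5],[0,0,0]],[[0.2,3,1],[0,0,0]],[[0,0,0],[0,0,0]]]'

```text
clock: 2.7
position: [523.8, 112.7, 138.2]
ee_rot: [0.261, 0.965, -0.001, -0.001]
contact_force: [-0.3, -0.8, 0.1]
gripper_width: 53.9
grasp_force: 0.0
```

```bash
python3 plan.py -31 88.4 9 -24.3 0
```

```text
clk 2.7 tray TCP [-35.14  85.01 138.2 ] w 53.9 j [ 0.51  0.3  -0.31 -0.   -0.96 -2.61] F [-0.24 -0.85  0.12]
  D -1 rotvec [-0.13 -0.08  0.24]
  D 1 rotvec [   0.13   -0.2  -179.76]
shift cm now-axes [-0.26  0.51 12.92] after-turn axes [-0.24  0.48 12.92]
after-turn axes of tray x,y,up: [[-0.91  0.41  0.  ]
 [ 0.41  0.91  0.  ]
 [ 0.    0.   -1.  ]]
```

drive_tool --deltas '[[[-0.2,0.5,2.5],[0,0,0]],[[0,0,3],[0,0,0]],[[0,0,3],[0,0,0]],[[0,0,2],[0,0,0]],[[0,0,1.4],[0,0,0]],[[0,0,0.9],[0,0,0]],[[0,0,0],[0,0,0]]]'

```text
clock: 3.4
position: [526.7, 112.6, 11.5]
ee_rot: [0.263, 0.965, -0.001, -0.001]
contact_force: [0.1, -0.3, 0.0]
gripper_width: 53.9
grasp_force: 0.0
```

drive_tool --deltas '[[[0,0,0],[0,0,0]],[[0,0,0],[0,0,0]],[[0,0,0],[0,0,0]]]' --claw 3.6

```text
clock: 3.7
position: [528.0, 113.6, 13.2]
ee_rot: [0.262, 0.965, 0.001, 0.001]
contact_force: [-0.4, -0.6, 0.2]
gripper_width: 36.2
grasp_force: 0.0
```

```bash
python3 plan.py -31 110 9 0 0; python3 - <<'E'
from h import *
d=get_image("side"); cv2.imwrite("pics/s1.png",cv2.resize(d["img"][130:310,150:330,::-1],(600,600),interpolation=cv2.INTER_CUBIC))
E
```

```text
clk 3.7 tray TCP [-31.04  86.3   13.22] w 36.2 j [ 0.51  0.47 -0.44  0.   -0.66 -2.61] F [-0.31 -0.63  0.22]
  D -1 rotvec [  0.08   0.08 -24.25]
  D 1 rotvec [  0.11  -0.11 155.75]
shift cm now-axes [0.97 2.16 0.43] after-turn axes [-0.    2.37  0.42]
after-turn axes of tray x,y,up: [[-1. -0.  0.]
 [ 0.  1.  0.]
 [ 0.  0. -1.]]
```

View pics/s1.png

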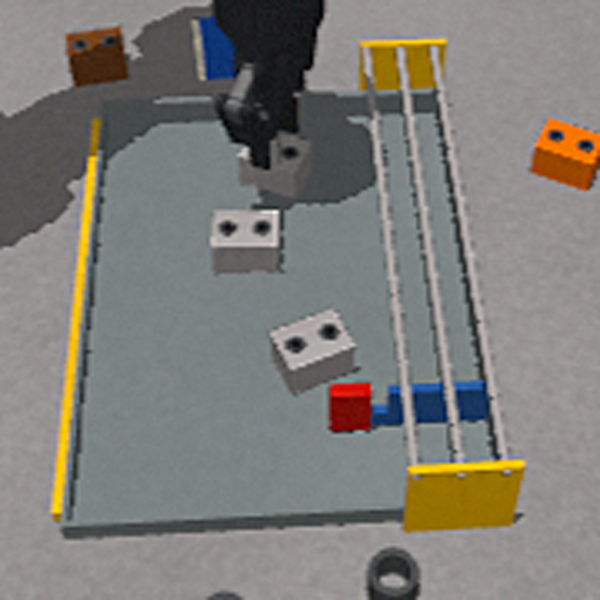

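The gripper straddles blank1 at (280,165), and the other two blanks and the divider are undisturbed. Next I square blank1 with the cage and shift it left.

drive_tool --deltas '[[[0,0,0.3],[0,0,-2]],[[0,0,0],[0,0,-4]],[[0,0,0],[0,0,-4]],[[0,0,0],[0,0,-4]],[[0,0,0],[0,0,-4]],[[0,0,0],[0,0,-4]],[[0,0,0],[0,0,-2.3]]]'

```text
clock: 4.45
position: [527.5, 113.4, 9.6]
ee_rot: [0.052, 0.999, 0.0, 0.0]
contact_force: [-0.6, -0.5, -1.1]
gripper_width: 36.0
grasp_force: 0.6
```

drive_tool --deltas '[[[0,0.2,0],[0,0,0]],[[0,0.4,0],[0,0,0]],[[0,0.5,0],[0,0,0]],[[0,0.5,0],[0,0,0]],[[0,0.4,0],[0,0,0]],[[0,0.2,0],[0,0,0]],[[0,0,0],[0,0,0]]]'

```text
clock: 5.15
position: [529.7, 135.6, 9.3]
ee_rot: [0.053, 0.999, 0.0, -0.0]
contact_force: [-0.1, -1.9, 1.6]
gripper_width: 35.8
grasp_force: 0.9
```

drive_tool --deltas '[[[0,0,0],[0,0,0]],[[0,0,0],[0,0,0]],[[0,0,-2],[0,0,0]],[[0,0,-4],[0,0,0]],[[0,0,-4],[0,0,0]],[[0,-3,-3],[0,0,0]],[[0.4,-4,0],[0,0,0]],[[0.8,-3,0],[0,0,0]],[[0.5,0,0],[0,0,0]],[[0,0,0],[0,0,0]]]' --claw 5.4

```text
clock: 6.15
position: [501.9, 37.3, 139.6]
ee_rot: [0.054, 0.999, 0.0, 0.0]
contact_force: [-0.9, -1.3, 0.0]
gripper_width: 54.1
grasp_force: 0.0
```

```bash
python3 plan.py -54.4 11 9 0 0
```

```text
clk 6.2 tray TCP [-48.78   7.61 139.59] w 54.1 j [ 0.4   0.25 -0.39 -0.   -0.93 -2.08] F [-0.74 -1.38  0.03]
  D -1 rotvec [ 0.04  0.04 -0.02]
  D 1 rotvec [  0.07  -0.07 179.98]
shift cm now-axes [ 0.57  0.33 13.06] after-turn axes [ 0.56  0.34 13.06]
after-turn axes of tray x,y,up: [[-1. -0.  0.]
 [ 0.  1.  0.]
 [ 0.  0. -1.]]
```

drive_tool --deltas '[[[0.5,0.3,2.5],[0,0,0]],[[0,0,3],[0,0,0]],[[0,0,3],[0,0,0]],[[0,0,2],[0,0,0]],[[0,0,1.4],[0,0,0]],[[0,0,1],[0,0,0]],[[0,0,0],[0,0,0]],[[0,0,0],[0,0,0]]]'

```text
clock: 6.95
position: [498.3, 41.7, 10.5]
ee_rot: [0.053, 0.999, 0.0, 0.0]
contact_force: [-0.1, 0.1, -0.2]
gripper_width: 53.9
grasp_force: 0.0
```

drive_tool --deltas '[[[0,0,0],[0,0,0]],[[0,0,0],[0,0,0]],[[0,0,0],[0,0,0]],[[0,0.2,0],[0,0,0]],[[0,0.4,0],[0,0,0]],[[0,0.6,0],[0,0,0]],[[0,0.8,0],[0,0,0]],[[0,0.8,0],[0,0,0]],[[0,0.6,0],[0,0,0]],[[0,0.4,0],[0,0,0]],[[0,0.2,0],[0,0,0]],[[0,0,0],[0,0,0]]]' --claw 3.6

```text
clock: 8.15
position: [502.0, 81.5, 10.2]
ee_rot: [0.053, 0.999, 0.0, 0.0]
contact_force: [0.9, 0.9, -0.1]
gripper_width: 36.1
grasp_force: 0.0
```

drive_tool --deltas '[[[0,0,0],[0,0,0]],[[0,0,0],[0,0,0]],[[0,0,-2],[0,0,0]],[[0,0,-4],[0,0,0]],[[0,0,-4],[0,0,0]],[[0,-4,-3],[0,0,-3]],[[-0.6,-4.5,0],[0,0,-7]],[[-1,-4.5,0],[0,0,-7]],[[-0.8,-0.5,0],[0,0,-3.6]],[[0,0,0],[0,0,0]]]' --claw 5.4

```text
clock: 9.15
position: [523.7, -53.1, 140.2]
ee_rot: [-0.124, 0.992, 0.0, 0.0]
contact_force: [0.2, 0.2, -0.1]
gripper_width: 54.0
grasp_force: 0.0
```

```bash
python3 plan.py -11.6 -86.5 9 20.6 0
```

```text
clk 9.2 tray TCP [-17.46 -79.92 140.22] w 54.0 j [ 0.21  0.28 -0.34 -0.   -0.95 -1.53] F [ 0.23  0.2  -0.1 ]
  D -1 rotvec [ 0.    0.05 -0.14]
  D 1 rotvec [  0.08  -0.   179.86]
shift cm now-axes [-0.31 -0.82 13.12] after-turn axes [-0.32 -0.82 13.12]
after-turn axes of tray x,y,up: [[-0.94 -0.35  0.  ]
 [-0.35  0.94  0.  ]
 [ 0.    0.   -1.  ]]
```

drive_tool --deltas '[[[-0.3,-0.8,2.5],[0,0,0]],[[0,0,3],[0,0,0]],[[0,0,3],[0,0,0]],[[0,0,2],[0,0,0]],[[0,0,1.4],[0,0,0]],[[0,0,1],[0,0,0]],[[0,0,0],[0,0,0]],[[0,0,0],[0,0,0]]]' --claw 4.5

```text
clock: 9.95
position: [528.2, -58.3, 11.7]
ee_rot: [-0.126, 0.992, -0.0, 0.0]
contact_force: [-0.2, -0.8, 0.1]
gripper_width: 45.0
grasp_force: 0.0
```

drive_tool --deltas '[[[0,0,0],[0,0,0]],[[0,0,0],[0,0,0]],[[0,0,0],[0,0,0]],[[0,0,0],[0,0,2]],[[0,0,0],[0,0,4]],[[0,0,0],[0,0,4]],[[0,0,0],[0,0,4]],[[0,0,0],[0,0,4]],[[0,0,0],[0,0,2.7]],[[0,0,0],[0,0,0]]]' --claw 3.6

```text
clock: 10.95
position: [528.9, -58.7, 12.1]
ee_rot: [0.054, 0.999, 0.0, 0.001]
contact_force: [-0.3, 0.3, 2.4]
gripper_width: 36.3
grasp_force: 1.1
```

drive_tool --deltas '[[[0,0.2,0],[0,0,0]],[[0,0.5,0],[0,0,0]],[[0,0.7,0],[0,0,0]],[[0,0.9,0],[0,0,0]],[[0,1,0],[0,0,0]],[[0,1,0],[0,0,0]],[[0,1,0],[0,0,0]],[[0,0.9,0],[0,0,0]],[[0,0.7,0],[0,0,0]],[[0,0.5,0],[0,0,0]],[[0,0.2,0],[0,0,0]],[[0,0,0],[0,0,0]]]'

```text
clock: 12.15
position: [536.0, 17.0, 10.9]
ee_rot: [0.054, 0.999, -0.0, -0.0]
contact_force: [-0.5, -0.9, -0.0]
gripper_width: 36.0
grasp_force: 0.0
```

drive_tool --deltas '[[[0,0,0],[0,0,0]],[[0,0,0],[0,0,0]],[[0,0,-2],[0,0,0]],[[0,0,-4],[0,0,0]],[[1,0,-4],[0,0,0]],[[3,0,-2],[0,0,0]],[[4,0,0],[0,0,0]],[[4,0,0],[0,0,0]],[[3,0,0],[0,0,0]],[[0,0,0],[0,0,0]]]' --claw 5

```text
clock: 13.15
position: [383.0, 32.1, 131.2]
ee_rot: [0.054, 0.999, 0.0, -0.001]
contact_force: [0.1, -0.3, -0.9]
gripper_width: 50.0
grasp_force: 0.0
```

```bash
python3 plan.py -70 -10 70 0 40; python3 - <<'E'
from m import *
d=get_image("top"); T=np.load("T.npy"); 
for b in blanks(d,T): print(np.round(b,1))
cv2.imwrite("pics/t2.png",cv2.resize(d["img"][140:308,166:384,::-1],(785,600),interpolation=cv2.INTER_CUBIC))
E
```

```text
clk 13.2 tray TCP [-166.44  -10.32  131.21] w 50.0 j [ 0.51  0.05 -0.66 -0.   -0.86 -2.19] F [ 0.14 -0.3  -0.93]
  D -1 rotvec [  0.   -40.09  -0.02]
  D 1 rotvec [-61.69  -0.   169.07]
shift cm now-axes [-9.65  0.03  6.11] after-turn axes [-3.45  0.03 10.89]
after-turn axes of tray x,y,up: [[-0.77 -0.    0.64]
 [ 0.    1.   -0.  ]
 [-0.64  0.   -0.77]]
[-55.   53.1  46.6  35.    1.7]
[-12.4 -86.5  46.9  34.8  18.7]
[-33.1 109.6  46.8  34.5   0.8]
```

View pics/t2.png

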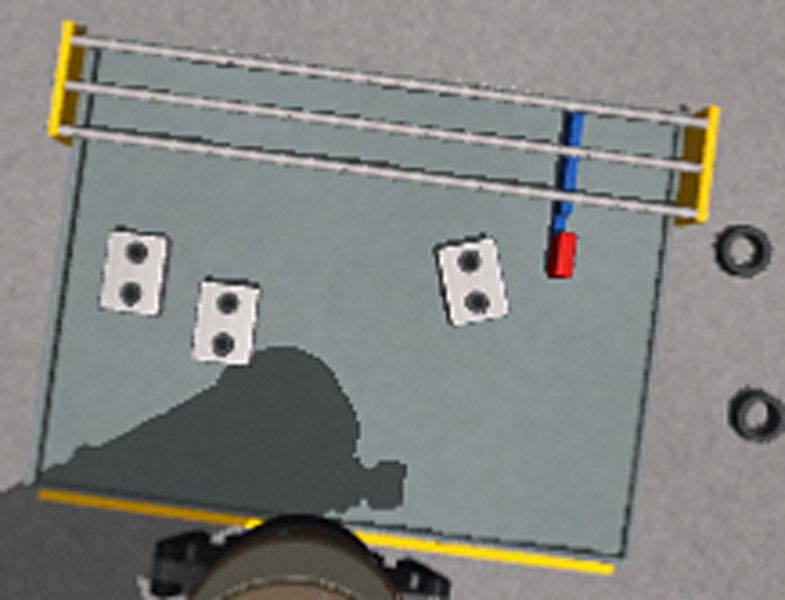

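Blanks 1 and 2 are square at crop (133,272) and (226,322). Blank3 still shows at (472,282), turned, although the cage travelled to y = -10. I check that in the side view before acting.

```bash
python3 - <<'E'
from m import *
T=np.load("T.npy"); d=get_image("top")
for b in blanks(d,T): print(np.round(b,1))
d=get_image("side"); cv2.imwrite("pics/s2.png",cv2.resize(d["img"][130:310,150:330,::-1],(600,600),interpolation=cv2.INTER_CUBIC))
for b in blanks(d,T): print("side",np.round(b,1))
E
```

```text
[-55.3  53.1  46.7  34.7   0.5]
[-12.4 -86.5  46.9  34.8  18.7]
[-33.1 109.6  46.8  34.5   0.8]
side [-13.3 -89.2  45.9  34.5  19.2]
```

View pics/s2.png

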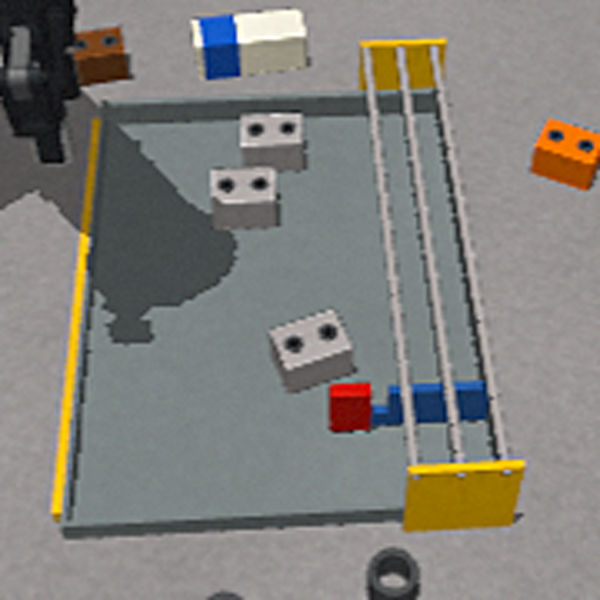

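Both cameras agree that blank3 is still at tray (-12,-87), turned 19°, so the cage had no effect on it. I push blank1 and blank2 home first with the closed, slanted fingers, then redo blank3.

drive_tool --deltas '[[[0,0,0],[0,-8,0]],[[0,0,0],[0,-8,0]],[[0,0,0],[0,-8,0]],[[0,0,0],[0,-8,0]],[[0,0,0],[0,-8,0]],[[0,0,0],[0,0,0]]]' --claw 0

```text
clock: 13.9
position: [425.9, 44.2, 198.7]
ee_rot: [0.06, 0.963, -0.029, 0.261]
contact_force: [1.5, 0.6, 0.2]
gripper_width: -0.3
grasp_force: 0.0
```

drive_tool --deltas '[[[-0.5,4,3.5],[0,0,0]],[[-0.6,4,3.5],[0,0,0]],[[-0.6,4,3.5],[0,0,0]],[[0,0,0],[0,0,0]],[[0,0,0],[0,0,0]]]'

```text
clock: 14.4
position: [452.6, 75.4, 145.5]
ee_rot: [0.027, 0.974, -0.005, 0.223]
contact_force: [-0.4, 0.1, -0.3]
gripper_width: -0.3
grasp_force: 0.0
```

```bash
python3 plan.py -75 109.6 14 0 40
```

```text
clk 14.4 tray TCP [-101.93   40.18  145.47] w -0.3 j [ 0.52 -0.03 -1.07  1.02 -0.28 -3.1 ] F [-0.37  0.08 -0.34]
  D -1 rotvec [  1.76 -14.17   2.48]
  D 1 rotvec [  21.9     2.73 -176.15]
shift cm now-axes [ 2.98  6.76 13.18] after-turn axes [ 6.39  6.94 11.8 ]
after-turn axes of tray x,y,up: [[-0.77 -0.    0.64]
 [ 0.    1.   -0.  ]
 [-0.64  0.   -0.77]]
```

```bash
cat > fk.py <<'E'
from h import *
T=np.load("T.npy"); tz=R.from_euler('z',T[2])
t2w=lambda p: tz.apply(p)+[T[0],T[1],0]
def dirs(j,sg=1):
    B=R.from_euler('z',j[0])
    A=R.from_euler('y',j[1]); F=R.from_euler('y',j[1]-j[2])
    W=F*R.from_euler('x',sg*j[3])*R.from_euler('y',-j[4])
    return [B.apply(v) for v in ([1,0,0],A.apply([0,0,1]),F.apply([1,0,0]),F.apply([0,0,1]),[0,0,1],W.apply([1,0,0]))],B*W
E
python3 - <<'E'
from fk import *
np.set_printoptions(precision=3,suppress=True)
s=arm.read_state()
D=[([-1.005,.385,.008,0,-1.194,-.259],[188.772,-595.789,210.312])]
for j,p in (([.51,.3,-.31,0,-.96,-2.61],[-35.14,85.01,138.2]),([.51,.47,-.44,0,-.66,-2.61],[-31.04,86.3,13.22]),
 ([.40,.25,-.39,0,-.93,-2.08],[-48.78,7.61,139.59]),([.21,.28,-.34,0,-.95,-1.53],[-17.46,-79.92,140.22]),([.51,.05,-.66,0,-.86,-2.19],[-166.44,-10.32,131.21])): D.append((j,t2w(p)))
D.append((s["joints"],s["position"]))
print([ (d[0][0],np.arctan2(d[1][1],d[1][0])) for d in D])
R0=R.from_quat(s["ee_rot"]); print("tool z",R0.as_matrix()[:,2])
for sg in (1,-1):
    print("model",dirs(s["joints"],sg)[0][5])
    A=np.vstack([np.array(dirs(j,sg)[0]).T for j,p in D]); b=np.hstack([p for j,p in D])
    x,res,rk,sv=np.linalg.lstsq(A,b,rcond=None); print(x,rk,sv,"\n",(A@x-b).reshape(-1,3))
E
```

```text
[(-1.005, np.float64(-1.2639591033748545)), (0.51, np.float64(0.2120076006535211)), (0.51, np.float64(0.21188954918589814)), (0.4, np.float64(0.07410202947417326)), (0.21, np.float64(-0.10109783148129321)), (0.51, np.float64(0.08355465522941376)), (np.float64(0.5186274381721344), np.float64(0.16497051466119245))]
tool z [ 0.435 -0.022 -0.9  ]
model [ 0.203  0.386 -0.9  ]
[ 258.838  322.365  160.705   49.894 -170.066  -57.478] 6 [5.212 3.762 0.647 0.409 0.262 0.175] 
 [[ 104.845  133.439  -36.904]
 [ -74.924  138.349    6.011]
 [ -54.31   151.395   65.347]
 [ -43.961  156.372    4.212]
 [ -27.175  158.952    4.234]
 [  -8.379  177.494   11.248]
 [-140.279   87.383  -54.148]]
model [ 0.435 -0.022 -0.9  ]
[ 30.97  584.837 401.046 -35.062 517.581 676.481] 6 [5.212 3.762 0.647 0.409 0.262 0.175] 
 [[138.482  80.472  -7.423]
 [-76.137 137.67    3.132]
 [-78.728 137.737  11.156]
 [-62.663 148.465   0.541]
 [-35.49  157.18    1.383]
 [-84.549 134.887   5.992]
 [  3.529   2.269 -14.781]]
```

```bash
python3 - <<'E'
from fk import *
np.set_printoptions(precision=3,suppress=True)
s=arm.read_state()
D=[([-1.005,.385,.008,0,-1.194,-.259],[188.772,-595.789,210.312])]
for j,p in (([.51,.3,-.31,0,-.96,-2.61],[-35.14,85.01,138.2]),([.51,.47,-.44,0,-.66,-2.61],[-31.04,86.3,13.22]),
 ([.40,.25,-.39,0,-.93,-2.08],[-48.78,7.61,139.59]),([.21,.28,-.34,0,-.95,-1.53],[-17.46,-79.92,140.22]),([.51,.05,-.66,0,-.86,-2.19],[-166.44,-10.32,131.21])): D.append((j,t2w(p)))
D.append((s["joints"],s["position"]))
def cols(j):
    v,W=dirs(j,-1); B=R.from_euler('z',j[0])
    return np.array(v+[B.apply([0,1,0]),W.apply([0,1,0])]).T
A=np.vstack([cols(j) for j,p in D]); b=np.hstack([p for j,p in D])
x,res,rk,sv=np.linalg.lstsq(A,b,rcond=None); print(x,rk,sv,"\n",(A@x-b).reshape(-1,3))
W=dirs(s["joints"],-1)[1]
print("tool rot rel W·Rx?(j6):",(W.inv()*R.from_quat(s["ee_rot"])).as_matrix(), s["joints"][5])
print("j6 start",(dirs(D[0][0],-1)[1].inv()*R.from_quat([-.1527,.98827,.00095,-.0002])).as_matrix())
E
```

```text
[   2.431  563.643  418.518    1.429  156.819  316.459   -1.307 -158.244] 8 [5.215 3.815 3.626 0.809 0.484 0.357 0.235 0.172] 
 [[ 0.178  0.634 -0.31 ]
 [ 1.871 -1.511  2.045]
 [ 0.13  -0.969  0.122]
 [ 1.07   2.184 -1.9  ]
 [-1.506  1.288 -0.178]
 [-0.418 -0.87   0.368]
 [ 0.036  0.064 -0.146]]
tool rot rel W·Rx?(j6): [[ 0.     0.     1.   ]
 [ 0.999  0.045 -0.   ]
 [-0.045  0.999  0.   ]] -3.0963126206786575
j6 start [[-0.    -0.002  1.   ]
 [-0.967  0.256  0.   ]
 [-0.256 -0.967 -0.002]]
```

```bash
cat >> fk.py <<'E'
from scipy.optimize import least_squares
X=np.array([0,564,418.5,0,157,316.5,0,-158.5])
LO=np.array([-3.14,-1.21,-1.07,-3.16,-2.99,-3.1]);HI=np.array([3.14,2.06,1.41,2.05,-.16,3.1])
def fk(j):
    v,W=dirs(j,-1); B=R.from_euler('z',j[0])
    p=np.array(v+[B.apply([0,1,0]),W.apply([0,1,0])]).T@X
    c,s=np.cos(j[5]),np.sin(j[5])
    return p,W*R.from_matrix(np.array([[0,0,1],[-c,-s,0],[s,-c,0]]))
def pose(x,y,z,yaw,tilt,D):
    D=[-1,1,-1] if D<0 else [1,-1,-1]
    return t2w([x,y,z]),R.from_euler('z',T[2]+np.radians(yaw))*R.from_euler('y',-np.radians(tilt))*R.from_matrix(np.diag(D))
def ik(p,Rt,j0):
    def f(j):
        q,Q=fk(j); return np.r_[(q-p)/300,(Q.inv()*Rt).as_rotvec()]
    s=least_squares(f,np.clip(j0,LO+.01,HI-.01),bounds=(LO,HI)); return s.x,np.linalg.norm(s.fun)
E
python3 - <<'E'
from fk import *
np.set_printoptions(precision=2,suppress=True)
s=arm.read_state(); p,Q=fk(s["joints"]); print(p-s["position"],(Q.inv()*R.from_quat(s["ee_rot"])).magnitude())
for y in (110,53,-10):
  for x,z,t in ((-75,14,0),(-75,14,20),(0,14,28),(45,14,28),(45,14,35),(45,14,45)):
    for D in (-1,1):
      best={}
      for j4 in (0,-3.1,-1.5,1.5):
        for j6 in (-2.5,0,2.5):
          j,e=ik(*pose(x,y,z,0,t,D),[.4,.5,-.5,j4,-.6,j6])
          if e<.01: best[tuple(np.round(j,1))]=j
      print(y,x,t,D,*[b for b in best.values()])
E
```

```text
[-3.56 -0.65 -0.25] 9.937233408878742e-17
110 -75 0 -1 [ 0.6   0.43 -0.51 -0.   -0.63 -2.28]
110 -75 0 1 [ 0.6   0.43 -0.51 -0.   -0.63  0.86]
110 -75 20 -1
110 -75 20 1
110 0 28 -1
110 0 28 1
110 45 28 -1
110 45 28 1
110 45 35 -1
110 45 35 1
110 45 45 -1
110 45 45 1
53 -75 0 -1 [ 0.51  0.41 -0.56  0.   -0.61 -2.18]
53 -75 0 1 [ 0.51  0.41 -0.56 -0.   -0.61  0.96]
53 -75 20 -1
53 -75 20 1
53 0 28 -1
53 0 28 1
53 45 28 -1
53 45 28 1
53 45 35 -1 [-0.16  0.45 -0.68 -2.98 -0.18  1.45]
53 45 35 1 [-0.16  0.45 -0.68 -2.98 -0.18 -1.69]
53 45 45 -1 [-0.17  0.51 -0.84 -3.06 -0.56  1.55]
53 45 45 1 [-0.17  0.51 -0.84 -3.06 -0.56 -1.6 ]
-10 -75 0 -1 [ 0.39  0.39 -0.59  0.   -0.59 -2.07]
-10 -75 0 1 [ 0.39  0.39 -0.59 -0.   -0.59  1.07]
-10 -75 20 -1
-10 -75 20 1
-10 0 28 -1
-10 0 28 1
-10 45 28 -1
-10 45 28 1
-10 45 35 -1
-10 45 35 1
-10 45 45 -1 [-0.33  0.5  -0.78 -2.82 -0.5   1.44]
-10 45 45 1 [-0.33  0.5  -0.78 -2.82 -0.5  -1.7 ]
```

```bash
python3 - <<'E'
from fk import *
np.set_printoptions(precision=2,suppress=True)
for y in (110,80,53,0,-40,-86):
  for t in (40,50):
   for yaw in (-20,-10,0,10,20):
    r=[]
    for x in (-75,-30,0,45):
      j,e=ik(*pose(x,y,14,yaw,t,1),[-.2,.5,-.8,-3.0,-.5,-1.6])
      r.append(np.array2string(j[[0,2,3,4,5]]) if e<.01 else "-")
    if any(q!="-" for q in r): print(y,t,yaw,*r)
E
```

```text
110 40 10 [-0.1  -0.97 -2.93 -0.51 -1.63] [-0.09 -0.85 -2.89 -0.42 -1.68] [-0.09 -0.77 -2.85 -0.35 -1.73] [-0.08 -0.63 -2.75 -0.25 -1.84]
110 40 20 [-0.1  -0.79 -2.44 -0.34 -1.97] [ 0.   -0.6  -2.15 -0.18 -2.37] - -
110 50 10 - [-0.12 -1.   -2.95 -0.86 -1.57] [-0.12 -0.92 -2.94 -0.78 -1.6 ] [-0.12 -0.81 -2.92 -0.68 -1.63]
110 50 20 [-0.24 -1.01 -2.66 -0.87 -1.57] [-0.21 -0.88 -2.62 -0.73 -1.67] [-0.19 -0.8  -2.59 -0.66 -1.74] [-0.16 -0.67 -2.53 -0.55 -1.84]
80 40 0 [-0.09 -1.07 -3.16 -0.61 -1.57] [-0.09 -0.96 -3.16 -0.53 -1.57] [-0.09 -0.89 -3.16 -0.48 -1.56] [-0.1  -0.79 -3.16 -0.4  -1.56]
80 40 10 [-0.19 -0.95 -2.79 -0.49 -1.69] [-0.16 -0.82 -2.74 -0.38 -1.77] [-0.15 -0.73 -2.68 -0.31 -1.85] [-0.09 -0.54 -2.45 -0.16 -2.13]
80 40 20 [-0.13 -0.75 -2.25 -0.31 -2.14] [ 0.01 -0.57 -1.93 -0.16 -2.59] - -
80 50 0 - [-0.09 -1.07 -3.15 -0.92 -1.57] [-0.09 -1.01 -3.16 -0.86 -1.57] [-0.09 -0.9  -3.16 -0.77 -1.57]
80 50 10 - [-0.22 -1.   -2.85 -0.85 -1.58] [-0.21 -0.92 -2.84 -0.77 -1.61] [-0.19 -0.8  -2.82 -0.66 -1.66]
80 50 20 [-0.33 -1.   -2.56 -0.85 -1.59] [-0.28 -0.86 -2.52 -0.72 -1.71] [-
[... 2723 characters left out ...]
-2.72] [-0.22 -0.52 -1.57 -0.18 -2.92] -
-86 40 20 [-0.37 -0.64 -1.58 -0.38 -2.65] [-0.29 -0.55 -1.49 -0.33 -2.81] [-0.24 -0.49 -1.41 -0.31 -2.93] [-0.18 -0.41 -1.29 -0.28 -3.1 ]
-86 50 -10 - [-0.55 -1.07 -2.88 -0.93 -1.55] [-0.51 -1.01 -2.92 -0.86 -1.57] [-0.45 -0.9  -2.95 -0.76 -1.6 ]
-86 50 0 [-0.74 -1.07 -2.54 -0.93 -1.52] [-0.63 -0.96 -2.58 -0.81 -1.62] [-0.58 -0.88 -2.59 -0.73 -1.68] [-0.52 -0.77 -2.6  -0.63 -1.75]
-86 50 10 [-0.73 -0.92 -2.24 -0.78 -1.72] [-0.63 -0.8  -2.24 -0.68 -1.85] [-0.58 -0.73 -2.23 -0.62 -1.93] [-0.5  -0.61 -2.2  -0.54 -2.05]
-86 50 20 [-0.67 -0.77 -1.94 -0.71 -1.98] [-0.58 -0.67 -1.92 -0.64 -2.1 ] [-0.53 -0.61 -1.9  -0.6  -2.19] [-0.46 -0.5  -1.86 -0.54 -2.31]
```

```bash
cat > path.py <<'E'
# rows (tool-axis deltas) of a joint-space interpolation from the present joints to the goal pose's joints
import sys
from fk import *
def rows(goalj,n,dec=1):
    s=arm.read_state(); j0=s["joints"]; P=R.from_quat(s["ee_rot"]); p=s["position"]
    o=s["position"]-fk(j0)[0]; out=[]; mx=0
    for k in range(1,n+1):
        u=k/n; q,Q=fk(j0+(goalj-j0)*u); q=q+o
        sh=np.round(P.inv().apply(q-p)/10,dec); rv=np.round(np.degrees((P.inv()*Q).as_rotvec()),dec)
        out.append([(sh+0.).tolist(),(rv+0.).tolist()]); p=p+P.apply(sh*10); P=P*R.from_rotvec(np.radians(rv)); mx=max(mx,np.linalg.norm(rv))
        if k%4==0: print("  tray tcp",np.round(tz.inv().apply(p-[T[0],T[1],0])))
    print("max turn",mx)
    for k in range(0,n,12): print(out[k:k+12])
E
python3 - <<'E'
from path import *
j,e=ik(*pose(-12.4,-86.5,130,18.7,0,-1),[.2,.3,-.3,0,-.95,-1.5]); print(np.round(j,2),e); rows(j,20)
E
```

```text
[ 0.19  0.31 -0.33 -0.   -0.94 -1.54] 2.342503986113527e-15
  tray tcp [-50. -12. 159.]
  tray tcp [-23. -57. 162.]
  tray tcp [-13. -87. 155.]
  tray tcp [-11. -96. 142.]
  tray tcp [ -9. -86. 131.]
max turn 2.944486372867091
[[[-1.5, -1.4, 0.2], [1.7, 0.1, -0.5]], [[-1.3, -1.4, 0.3], [1.6, 0.3, -0.6]], [[-1.2, -1.4, 0.3], [1.4, 0.5, -0.6]], [[-0.9, -1.3, 0.3], [1.4, 0.7, -0.5]], [[-0.8, -1.3, 0.3], [1.2, 1.0, -0.7]], [[-0.6, -1.2, 0.3], [1.0, 1.2, -0.6]], [[-0.5, -1.1, 0.4], [0.8, 1.3, -0.7]], [[-0.3, -1.0, 0.3], [0.6, 1.4, -0.7]], [[-0.2, -0.9, 0.4], [0.3, 1.5, -0.8]], [[-0.1, -0.8, 0.4], [0.1, 1.7, -0.8]], [[-0.1, -0.7, 0.3], [-0.2, 1.6, -0.9]], [[0.0, -0.5, 0.4], [-0.4, 1.7, -0.9]]]
[[[0.1, -0.4, 0.3], [-0.7, 1.7, -1.1]], [[0.0, -0.2, 0.4], [-0.9, 1.7, -1.1]], [[0.1, -0.1, 0.3], [-1.2, 1.5, -1.2]], [[0.0, 0.0, 0.4], [-1.5, 1.5, -1.3]], [[0.0, 0.1, 0.3], [-1.7, 1.3, -1.4]], [[-0.1, 0.2, 0.3], [-1.9, 1.2, -1.5]], [[-0.1, 0.4, 0.3], [-2.1, 1.0, -1.6]], [[-0.2, 0.4, 0.2], [-2.3, 0.7, -1.7]]]
```

drive_tool --deltas '[[[-1.5,-1.4,0.2],[1.7,0.1,-0.5]],[[-1.3,-1.4,0.3],[1.6,0.3,-0.6]],[[-1.2,-1.4,0.3],[1.4,0.5,-0.6]],[[-0.9,-1.3,0.3],[1.4,0.7,-0.5]],[[-0.8,-1.3,0.3],[1.2,1.0,-0.7]],[[-0.6,-1.2,0.3],[1.0,1.2,-0.6]],[[-0.5,-1.1,0.4],[0.8,1.3,-0.7]],[[-0.3,-1.0,0.3],[0.6,1.4,-0.7]],[[-0.2,-0.9,0.4],[0.3,1.5,-0.8]],[[-0.1,-0.8,0.4],[0.1,1.7,-0.8]],[[-0.1,-0.7,0.3],[-0.2,1.6,-0.9]],[[0.0,-0.5,0.4],[-0.4,1.7,-0.9]]]' --claw 4.6

```text
clock: 15.6
position: [527.6, -60.0, 156.0]
ee_rot: [-0.018, 0.99, -0.097, 0.105]
contact_force: [0.4, 0.3, 0.5]
gripper_width: 46.2
grasp_force: 0.0
```

drive_tool --deltas '[[[0.1,-0.4,0.3],[-0.7,1.7,-1.1]],[[0.0,-0.2,0.4],[-0.9,1.7,-1.1]],[[0.1,-0.1,0.3],[-1.2,1.5,-1.2]],[[0.0,0.0,0.4],[-1.5,1.5,-1.3]],[[0.0,0.1,0.3],[-1.7,1.3,-1.4]],[[-0.1,0.2,0.3],[-1.9,1.2,-1.5]],[[-0.1,0.4,0.3],[-2.1,1.0,-1.6]],[[-0.2,0.4,0.2],[-2.3,0.7,-1.7]],[[0,0,0],[0,0,0]]]'

```text
clock: 16.5
position: [531.9, -58.5, 131.6]
ee_rot: [-0.11, 0.994, 0.001, 0.002]
contact_force: [0.6, -0.9, 0.4]
gripper_width: 45.7
grasp_force: 0.0
```

```bash
python3 plan.py -12.4 -86.5 9 18.7 0
```

```text
clk 16.5 tray TCP [ -8.71 -84.42 131.56] w 45.7 j [ 0.19  0.3  -0.33 -0.   -0.94 -1.54] F [ 0.7  -0.85  0.44]
  D -1 rotvec [0.11 0.2  0.07]
  D 1 rotvec [  -0.32    0.18 -179.93]
shift cm now-axes [ 0.46 -0.1  12.25] after-turn axes [ 0.42 -0.08 12.26]
after-turn axes of tray x,y,up: [[-0.95 -0.32  0.  ]
 [-0.32  0.95  0.  ]
 [ 0.    0.   -1.  ]]
```

drive_tool --deltas '[[[0.4,-0.1,2.5],[0,0,0]],[[0,0,3],[0,0,0]],[[0,0,3],[0,0,0]],[[0,0,2],[0,0,0]],[[0,0,1.2],[0,0,0]],[[0,0,0.5],[0,0,0]],[[0,0,0],[0,0,0]],[[0,0,0],[0,0,0]]]'

```text
clock: 17.3
position: [528.5, -60.4, 10.1]
ee_rot: [-0.111, 0.994, 0.0, 0.002]
contact_force: [0.4, 0.2, -0.2]
gripper_width: 45.7
grasp_force: 0.0
```

drive_tool --deltas '[[[0,0,0],[0,0,0]],[[0,0,0],[0,0,0]],[[0,0,0],[0,0,0]]]' --claw 3.5

```text
clock: 17.6
position: [528.5, -60.7, 9.9]
ee_rot: [-0.111, 0.994, 0.0, 0.002]
contact_force: [0.4, -2.2, 1.6]
gripper_width: 35.2
grasp_force: 0.9
```

```bash
python3 plan.py -12.4 -60 9 0 0; python3 - <<'E'
from h import *
d=get_image("side"); cv2.imwrite("pics/s3.png",cv2.resize(d["img"][180:300,190:350,::-1],(800,600),interpolation=cv2.INTER_CUBIC))
E
```

```text
clk 17.6 tray TCP [-11.84 -86.91   9.87] w 35.2 j [ 0.19  0.46 -0.46 -0.   -0.64 -1.54] F [ 0.6  -2.14  1.59]
  D -1 rotvec [ 0.06  0.24 18.87]
  D 1 rotvec [  -0.34    0.08 -161.13]
shift cm now-axes [-0.82  2.56  0.09] after-turn axes [0.06 2.69 0.09]
after-turn axes of tray x,y,up: [[-1. -0.  0.]
 [ 0.  1.  0.]
 [ 0.  0. -1.]]
```

View pics/s3.png

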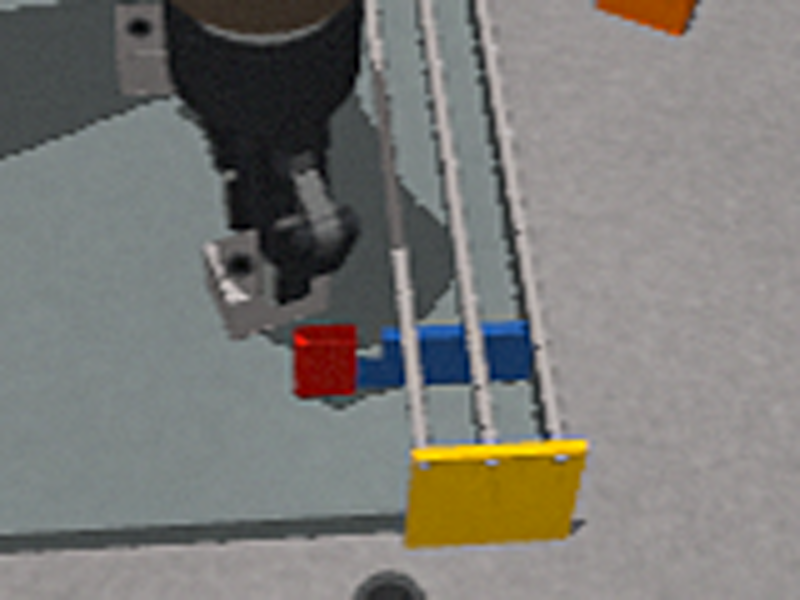

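The fingers straddle blank3 at (265,285) this time, clear of the red tab at (325,360). I turn it square, then shift it left, checking after each step.

drive_tool --deltas '[[[0,0,0],[0,0,2]],[[0,0,0],[0,0,4]],[[0,0,0],[0,0,4]],[[0,0,0],[0,0,4]],[[0,0,0],[0,0,4]],[[0,0,0],[0,0,1]],[[0,0,0],[0,0,0]]]'

```text
clock: 18.35
position: [527.7, -60.5, 9.1]
ee_rot: [0.055, 0.999, 0.001, 0.001]
contact_force: [0.2, 0.2, 1.3]
gripper_width: 35.0
grasp_force: 0.8
```

drive_tool --deltas '[[[0,0.2,0],[0,0,0]],[[0,0.4,0],[0,0,0]],[[0,0.6,0],[0,0,0]],[[0,0.6,0],[0,0,0]],[[0,0.6,0],[0,0,0]],[[0,0.6,0],[0,0,0]],[[0,0.6,0],[0,0,0]],[[0,0.6,0],[0,0,0]],[[0,0.4,0],[0,0,0]],[[0,0.2,0],[0,0,0]],[[0,0,0],[0,0,0]]]'

```text
clock: 19.45
position: [533.1, -12.4, 9.0]
ee_rot: [0.055, 0.998, 0.001, 0.001]
contact_force: [-0.2, -0.8, 0.2]
gripper_width: 35.1
grasp_force: 0.0
```

drive_tool --deltas '[[[0,0,0],[0,0,0]],[[0,0,0],[0,0,0]],[[0,0,-2],[0,0,0]],[[0,0,-4],[0,0,0]],[[1,0,-4],[0,0,0]],[[3,0,-2],[0,0,0]],[[3,0,0],[0,0,0]],[[2,0,0],[0,0,0]],[[0,0,0],[0,0,0]]]' --claw 5

```text
clock: 20.35
position: [440.8, -3.3, 129.3]
ee_rot: [0.055, 0.998, 0.001, 0.001]
contact_force: [1.3, -0.3, -0.2]
gripper_width: 49.6
grasp_force: 0.0
```

```bash
python3 - <<'E'
from m import *
T=np.load("T.npy"); d=get_image("top")
for b in blanks(d,T): print(np.round(b,1))
cv2.imwrite("pics/t3.png",d["img"][...,::-1])
from path import *
np.set_printoptions(precision=2,suppress=True)
s=arm.read_state(); print(s["joints"],tz.inv().apply(s["position"]-[T[0],T[1],0]))
j,e=ik(*pose(-110,-20,110,0,45,1),[-.3,.5,-.8,-3,-.5,-1.6]); print(j,e); 
if e<.01: rows(j,36)
E
```

```text
[-33.1 109.7  46.6  34.6   0.2]
[ 0.36  0.16 -0.54 -0.   -0.87 -2.04] [-103.29  -38.89  129.47]
[-0.29  0.02 -0.85 -2.29 -0.16 -2.29] 0.031693790018397554
```

```bash
python3 - <<'E'
from path import *
np.set_printoptions(precision=2,suppress=True)
for x in (-110,-80,-50):
  for z in (60,90,120):
    for t in (45,50,55):
      for yaw in (0,):
        j,e=ik(*pose(x,0,z,yaw,t,1),[-.35,.5,-.8,-2.9,-.6,-1.6])
        if e<.01: print(x,z,t,yaw,j)
E
```

```text
-110 60 45 0 [-0.42  0.23 -1.07 -2.7  -0.53 -1.73]
-110 90 45 0 [-0.33  0.08 -0.94 -2.51 -0.27 -2.02]
-110 90 50 0 [-0.43  0.15 -1.07 -2.64 -0.54 -1.79]
-110 120 50 0 [-0.35  0.01 -0.95 -2.49 -0.31 -2.04]
-80 60 45 0 [-0.38  0.26 -1.01 -2.73 -0.5  -1.74]
-80 90 45 0 [-0.32  0.13 -0.89 -2.54 -0.26 -2.  ]
-80 90 50 0 [-0.4   0.2  -1.03 -2.71 -0.55 -1.76]
-80 120 50 0 [-0.34  0.06 -0.91 -2.55 -0.32 -1.99]
-80 120 55 0 [-0.42  0.14 -1.05 -2.68 -0.6  -1.78]
-50 60 45 0 [-0.35  0.28 -0.94 -2.74 -0.46 -1.76]
-50 60 50 0 [-0.39  0.36 -1.04 -2.81 -0.71 -1.64]
-50 90 45 0 [-0.3   0.17 -0.83 -2.56 -0.24 -2.01]
-50 90 50 0 [-0.37  0.23 -0.97 -2.73 -0.52 -1.76]
-50 90 55 0 [-0.41  0.32 -1.07 -2.79 -0.78 -1.65]
-50 120 50 0 [-0.32  0.11 -0.87 -2.59 -0.31 -1.96]
-50 120 55 0 [-0.39  0.18 -0.99 -2.72 -0.58 -1.77]
```

```bash
python3 - <<'E'
from path import *
np.set_printoptions(precision=2,suppress=True)
j,e=ik(*pose(-90,0,95,0,48,1),[-.35,.5,-.8,-2.9,-.6,-1.6]); print(j,e); rows(j,24)
E
```

```text
[-0.37  0.13 -0.98 -2.63 -0.41 -1.87] 5.116131845726976e-13
  tray tcp [-187.   -6.   75.]
  tray tcp [-227.   48.   57.]
  tray tcp [-218.   93.   63.]
  tray tcp [-176.  103.   78.]
  tray tcp [-124.   70.   91.]
  tray tcp [-87.  -0.  95.]
max turn 7.860661549767933
[[[2.4, 0.5, 1.7], [-4.3, 1.9, 5.5]], [[2.2, 0.3, 1.6], [-4.2, 1.8, 5.6]], [[2.0, 0.4, 1.5], [-4.2, 1.4, 5.8]], [[1.9, 0.3, 1.3], [-4.2, 1.3, 5.9]], [[1.7, 0.4, 1.1], [-4.1, 1.0, 6.0]], [[1.5, 0.4, 1.1], [-4.1, 0.8, 6.1]], [[1.3, 0.4, 0.9], [-4.1, 0.6, 6.2]], [[1.2, 0.4, 0.8], [-4.1, 0.4, 6.2]], [[1.0, 0.6, 0.7], [-4.0, 0.2, 6.4]], [[0.8, 0.6, 0.6], [-4.1, 0.0, 6.3]], [[0.7, 0.7, 0.6], [-4.0, -0.2, 6.4]], [[0.6, 0.8, 0.4], [-4.1, -0.4, 6.5]]]
[[[0.4, 0.9, 0.5], [-4.0, -0.5, 6.5]], [[0.4, 1.0, 0.3], [-4.0, -0.6, 6.5]], [[0.3, 1.2, 0.3], [-4.0, -0.8, 6.5]], [[0.2, 1.2, 0.3], [-4.0, -0.8, 6.5]], [[0.1, 1.4, 0.3], [-4.0, -1.0, 6.6]], [[0.1, 1.5, 0.3], [-4.0, -1.0, 6.6]], [[0.1, 1.6, 0.3], [-4.0, -1.1, 6.5]], [[0.1, 1.8, 0.3], [-4.0, -1.2, 6.6]], [[0.1, 1.8, 0.3], [-3.9, -1.2, 6.7]], [[0.1, 2.0, 0.3], [-4.0, -1.3, 6.6]], [[0.1, 2.0, 0.3], [-3.8, -1.2, 6.7]], [[0.2, 2.1, 0.4], [-3.9, -1.3, 6.7]]]
```

drive_tool --deltas '[[[2.4,0.5,1.7],[-4.3,1.9,5.5]],[[2.2,0.3,1.6],[-4.2,1.8,5.6]],[[2.0,0.4,1.5],[-4.2,1.4,5.8]],[[1.9,0.3,1.3],[-4.2,1.3,5.9]],[[1.7,0.4,1.1],[-4.1,1.0,6.0]],[[1.5,0.4,1.1],[-4.1,0.8,6.1]],[[1.3,0.4,0.9],[-4.1,0.6,6.2]],[[1.2,0.4,0.8],[-4.1,0.4,6.2]],[[1.0,0.6,0.7],[-4.0,0.2,6.4]],[[0.8,0.6,0.6],[-4.1,0.0,6.3]],[[0.7,0.7,0.6],[-4.0,-0.2,6.4]],[[0.6,0.8,0.4],[-4.1,-0.4,6.5]]]' --claw 0

```text
clock: 21.6
position: [345.2, 139.6, 62.7]
ee_rot: [0.632, 0.68, 0.367, -0.058]
contact_force: [0.4, -0.3, 0.1]
gripper_width: -0.0
grasp_force: 0.0
```

```bash
python3 - <<'E'
from path import *
np.set_printoptions(precision=2,suppress=True)
s=arm.read_state(); print(s["joints"],tz.inv().apply(s["position"]-[T[0],T[1],0]))
j,e=ik(*pose(-90,0,95,0,48,1),[-.35,.5,-.8,-2.9,-.6,-1.6]); rows(j,12)
from m import *
d=get_image("top")
for b in blanks(d,T): print(np.round(b,1))
E
```

```text
[-0.01  0.14 -0.75 -1.31 -0.64 -1.97] [-215.65   92.48   62.66]
  tray tcp [-175.  103.   77.]
  tray tcp [-123.   71.   91.]
  tray tcp [-88.   1.  94.]
max turn 7.860661549767933
[[[0.5, 0.9, 0.4], [-4.0, -0.5, 6.5]], [[0.4, 1.0, 0.4], [-4.0, -0.6, 6.4]], [[0.2, 1.1, 0.3], [-4.0, -0.7, 6.5]], [[0.2, 1.2, 0.3], [-4.0, -0.8, 6.5]], [[0.2, 1.4, 0.3], [-4.0, -1.0, 6.6]], [[0.1, 1.5, 0.2], [-4.0, -1.0, 6.5]], [[0.1, 1.5, 0.3], [-3.9, -1.1, 6.6]], [[0.1, 1.8, 0.3], [-4.0, -1.2, 6.6]], [[0.0, 1.8, 0.3], [-3.9, -1.2, 6.6]], [[0.1, 1.9, 0.3], [-3.9, -1.2, 6.6]], [[0.2, 2.0, 0.3], [-3.9, -1.3, 6.6]], [[0.1, 2.1, 0.4], [-3.9, -1.3, 6.7]]]
[-55.3  52.9  46.6  34.2   0.5]
[-33.2 109.5  46.5  34.2   0.2]
[-12.9 -37.   45.8  34.8   0. ]
```

drive_tool --deltas '[[[0.5,0.9,0.4],[-4.0,-0.5,6.5]],[[0.4,1.0,0.4],[-4.0,-0.6,6.4]],[[0.2,1.1,0.3],[-4.0,-0.7,6.5]],[[0.2,1.2,0.3],[-4.0,-0.8,6.5]],[[0.2,1.4,0.3],[-4.0,-1.0,6.6]],[[0.1,1.5,0.2],[-4.0,-1.0,6.5]],[[0.1,1.5,0.3],[-3.9,-1.1,6.6]],[[0.1,1.8,0.3],[-4.0,-1.2,6.6]],[[0.0,1.8,0.3],[-3.9,-1.2,6.6]],[[0.1,1.9,0.3],[-3.9,-1.2,6.6]],[[0.2,2.0,0.3],[-3.9,-1.3,6.6]],[[0.1,2.1,0.4],[-3.9,-1.3,6.7]]]'

```text
clock: 22.85
position: [462.5, 34.8, 94.5]
ee_rot: [0.912, -0.048, 0.406, 0.022]
contact_force: [0.6, 0.2, 0.3]
gripper_width: 0.1
grasp_force: 0.0
```

```bash
python3 - <<'E'
from path import *
np.set_printoptions(precision=2,suppress=True)
s=arm.read_state(); print(s["joints"],tz.inv().apply(s["position"]-[T[0],T[1],0]))
J0=[-.4,.4,-.9,-2.9,-.5,-1.6]
for x,y,z,yaw,t in ((-65,-37,60,-5,42),(-52,-37,16,-5,42),(45,-37,16,-5,42),(-92,53,16,0,42),(45,53,16,0,42),(-70,109,16,7,42),(45,109,16,7,42)):
  j,e=ik(*pose(x,y,z,yaw,t,1),J0); print(x,y,yaw,j,round(e,3))
E
python3 plan.py -65 -37 60 -5 42
```

```text
[-0.37  0.13 -0.98 -2.62 -0.41 -1.87] [-87.77   0.87  94.49]
-65 -37 -5 [-0.41  0.23 -0.92 -2.69 -0.33 -1.84] 0.0
-52 -37 -5 [-0.44  0.42 -1.01 -2.85 -0.6  -1.63] 0.0
45 -37 -5 [-0.35  0.47 -0.77 -2.88 -0.41 -1.7 ] 0.0
-92 53 0 [-0.22  0.39 -1.07 -2.97 -0.6  -1.62] 0.038
45 53 0 [-0.17  0.48 -0.8  -3.05 -0.44 -1.61] 0.0
-70 109 7 [-0.07  0.43 -1.02 -3.04 -0.62 -1.59] 0.0
45 109 7 [-0.08  0.49 -0.73 -2.97 -0.39 -1.66] 0.0
clk 22.9 tray TCP [-87.77   0.87  94.49] w 0.1 j [-0.37  0.13 -0.98 -2.62 -0.41 -1.87] F [0.61 0.31 0.31]
  D -1 rotvec [   9.25   -5.48 -175.97]
  D 1 rotvec [-3.56 -6.01  3.7 ]
shift cm now-axes [-1.05  3.79  4.  ] after-turn axes [-0.38  3.57  4.3 ]
after-turn axes of tray x,y,up: [[ 0.74 -0.09  0.67]
 [-0.06 -1.   -0.06]
 [ 0.67  0.   -0.74]]
```

drive_tool --deltas '[[[-0.4,1,1.4],[0,0,0]],[[-0.4,1,1.4],[0,0,0]],[[-0.4,1,1.4],[0,0,0]],[[-0.4,0.8,1.3],[0,0,0]],[[-0.7,0,0.6],[0,0,0]],[[-0.7,0,0.6],[0,0,0]],[[-0.4,0,0.4],[0,0,0]],[[0,0,0],[0,0,0]]]'

```text
clock: 23.65
position: [487.5, -5.2, 19.9]
ee_rot: [0.913, -0.046, 0.405, 0.021]
contact_force: [-0.2, 1.3, 0.2]
gripper_width: 0.3
grasp_force: 0.0
```

```bash
python3 plan.py -48 -37 15.5 0 48; python3 plan.py 40 -37 15.5 0 46 | tail -3
```

```text
clk 23.6 tray TCP [-58.6  -36.16  19.88] w 0.3 j [-0.53  0.5  -1.06 -2.71 -0.83 -1.57] F [-0.32  1.3   0.23]
  D -1 rotvec [  -0.21   -0.38 -179.73]
  D 1 rotvec [-0.24  0.13  0.27]
shift cm now-axes [0.39 0.09 1.08] after-turn axes [0.38 0.08 1.08]
after-turn axes of tray x,y,up: [[ 0.67 -0.    0.74]
 [-0.   -1.   -0.  ]
 [ 0.74 -0.   -0.67]]
after-turn axes of tray x,y,up: [[ 0.69 -0.    0.72]
 [-0.   -1.   -0.  ]
 [ 0.72  0.   -0.69]]
```

drive_tool --deltas '[[[0.2,0.1,0.55],[0,0,0]],[[0.2,0,0.55],[0,0,0]],[[0.2,0,0.22],[0,0,0]],[[0.27,0,0.3],[0,0,0]],[[0.4,0,0.44],[0,0,0]],[[0.53,0,0.59],[0,0,0]],[[0.53,0,0.59],[0,0,0]],[[0.53,0,0.59],[0,0,0]],[[0.53,0,0.59],[0,0,0]],[[0.53,0,0.59],[0,0,0]],[[0.53,0,0.59],[0,0,0]],[[0.53,0,0.59],[0,0,0]]]'

```text
clock: 24.85
position: [566.3, -14.1, 17.2]
ee_rot: [0.912, -0.047, 0.406, 0.022]
contact_force: [-4.3, 1.2, 4.3]
gripper_width: -0.0
grasp_force: 2.9
```

```bash
python3 plan.py 46 -37 15.5 0 48; python3 - <<'E'
from m import *
d=get_image("top");T=np.load("T.npy")
for b in blanks(d,T): print(np.round(b,1))
E
```

```text
clk 24.9 tray TCP [ 20.76 -36.52  17.24] w -0.0 j [-0.43  0.5  -0.86 -2.74 -0.64 -1.68] F [-4.44  0.7   4.27]
  D -1 rotvec [   0.     -0.24 -179.75]
  D 1 rotvec [-0.15 -0.    0.25]
shift cm now-axes [1.56 0.06 1.99] after-turn axes [1.56 0.05 1.99]
after-turn axes of tray x,y,up: [[ 0.67 -0.    0.74]
 [-0.   -1.   -0.  ]
 [ 0.74 -0.   -0.67]]
[-55.5  53.   47.2  35.3   0.3]
[-33.3 109.8  47.3  34.9   0.8]
[  16.8 -162.7   53.7   46.8  -89.1]
[ 26.7 -37.3  39.5  34.8  -0.4]
[ 78.4  26.  726.9 343.1 -87.7]
```

drive_tool --deltas '[[[0.4,0,0.44],[0,0,0]],[[0.33,0,0.37],[0,0,0]],[[0.33,0,0.37],[0,0,0]],[[0.27,0,0.3],[0,0,0]],[[0.2,0,0.22],[0,0,0]],[[0.13,0,0.15],[0,0,0]],[[0,0,0],[0,0,0]]]'

```text
clock: 25.6
position: [590.8, -16.6, 17.4]
ee_rot: [0.912, -0.047, 0.407, 0.022]
contact_force: [-2.7, 1.4, 4.3]
gripper_width: -0.2
grasp_force: 2.7
```

```bash
python3 plan.py 47 -37 15.5 0 48
```

```text
clk 25.6 tray TCP [ 45.39 -36.4   17.4 ] w -0.2 j [-0.4   0.51 -0.8  -2.74 -0.59 -1.71] F [-2.82  1.1   4.3 ]
  D -1 rotvec [   0.07   -0.24 -179.74]
  D 1 rotvec [-0.15 -0.05  0.26]
shift cm now-axes [-0.03  0.06  0.25] after-turn axes [-0.03  0.06  0.25]
after-turn axes of tray x,y,up: [[ 0.67 -0.    0.74]
 [-0.   -1.   -0.  ]
 [ 0.74 -0.   -0.67]]
```

drive_tool --deltas '[[[0.07,0,0.07],[0,0,0]],[[0.07,0,0.07],[0,0,0]],[[0,0,0],[0,0,0]]]'

```text
clock: 25.9
position: [592.4, -16.7, 17.4]
ee_rot: [0.912, -0.047, 0.406, 0.022]
contact_force: [-5.0, 0.9, 4.8]
gripper_width: 0.2
grasp_force: 3.4
```

drive_tool --deltas '[[[0.07,0,0.07],[0,0,0]],[[0.07,0,0.07],[0,0,0]],[[0,0,0],[0,0,0]]]'

```text
clock: 26.2
position: [594.4, -17.0, 17.4]
ee_rot: [0.912, -0.047, 0.406, 0.022]
contact_force: [-4.1, 0.8, 4.9]
gripper_width: 0.1
grasp_force: 3.2
```

```bash
cat > lk.py <<'E'
from m import *
import sys
T=np.load("T.npy"); d=get_image("top")
for b in blanks(d,T): print(np.round(b,1))
E
python3 plan.py 47 -37 15.5 0 48|head -1; python3 lk.py
```

```text
clk 26.2 tray TCP [ 48.98 -36.41  17.38] w 0.1 j [-0.4   0.51 -0.79 -2.74 -0.58 -1.71] F [-4.2   0.32  4.9 ]
[-55.5  53.   47.1  35.4   0.5]
[-33.1 109.8  46.8  34.9   0.8]
[  17.5 -162.1   57.3   43.2   78.3]
[ 61.3 -37.3  35.1  24.1 -88.7]
```

drive_tool --deltas '[[[0.1,0,0.1],[0,0,0]],[[0.1,0,0.1],[0,0,0]],[[0,0,0],[0,0,0]]]'

```text
clock: 26.55
position: [597.3, -17.4, 17.4]
ee_rot: [0.912, -0.047, 0.406, 0.022]
contact_force: [-3.8, 0.2, 3.4]
gripper_width: -0.2
grasp_force: 2.5
```

drive_tool --deltas '[[[0.1,0,0.1],[0,0,0]],[[0.1,0,0.1],[0,0,0]],[[0,0,0],[0,0,0]]]'

```text
clock: 26.85
position: [600.3, -17.8, 17.5]
ee_rot: [0.912, -0.047, 0.406, 0.022]
contact_force: [-1.6, 0.2, 2.2]
gripper_width: -0.2
grasp_force: 1.8
```

```bash
python3 - <<'E'
from m import *
T=np.load("T.npy")
from fk import t2w
a=get_image("top"); b=get_image("side")
def crop(d,c,w,h):
    u=proj(d,[t2w(c)])[0].astype(int); i=d["img"][u[1]-h:u[1]+h,u[0]-w:u[0]+w]; return cv2.resize(i,(400,400),interpolation=cv2.INTER_CUBIC)
im=np.hstack([crop(a,[60,-20,20],35,35),crop(b,[60,-20,20],35,35)])
cv2.imwrite("pics/c4.png",im[...,::-1])
E
python3 plan.py 54 -37 15.5 0 48|head -1
```

```text
clk 26.9 tray TCP [ 54.93 -36.57  17.52] w 0.1 j [-0.4   0.51 -0.78 -2.74 -0.57 -1.72] F [-1.81 -0.31  3.22]
```

View pics/c4.png

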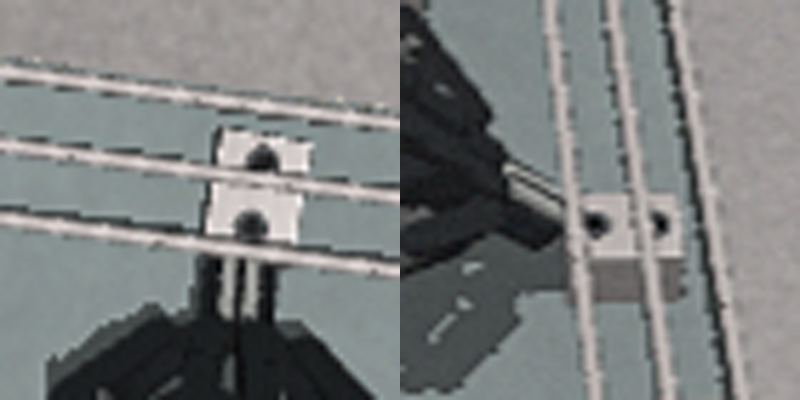

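The crop shows the blank under the guard with its far edge at (265,130) on the left panel, and the slanted fingers reach in under the front wire without touching it. I compute the remaining gap.

```bash
cat > gap.py <<'E'
# bright-run profile along tray x over a column y (top camera, z=34 plane)
from m import *
from fk import t2w
import sys
T=np.load("T.npy"); d=get_image("top"); g=cv2.cvtColor(d["img"],cv2.COLOR_RGB2GRAY).astype(np.float32)
for y in map(float,sys.argv[1:]):
    xs=np.arange(20,112,2.); uv=proj(d,[t2w([x,y,34]) for x in xs]).astype(np.float32)
    v=cv2.remap(g,uv[:,:1],uv[:,1:],cv2.INTER_LINEAR).ravel()
    print(y," ".join(f"{int(x)}:{int(q)}" for x,q in zip(xs,v)))
E
python3 gap.py -49 -27
```

```text
-49.0 20:44 22:80 24:92 26:83 28:98 30:114 32:112 34:96 36:97 38:97 40:78 42:129 44:190 46:163 48:116 50:153 52:216 54:212 56:210 58:211 60:211 62:209 64:210 66:207 68:144 70:154 72:173 74:127 76:180 78:209 80:207 82:206 84:204 86:167 88:116 90:142 92:139 94:137 96:139 98:212 100:156 102:115 104:149 106:156 108:157 110:157
-27.0 20:24 22:21 24:33 26:41 28:47 30:48 32:43 34:64 36:25 38:18 40:51 42:135 44:210 46:162 48:115 50:187 52:210 54:207 56:206 58:204 60:203 62:203 64:203 66:189 68:162 70:176 72:199 74:142 76:204 78:200 80:199 82:198 84:200 86:196 88:109 90:120 92:140 94:108 96:121 98:171 100:157 102:119 104:149 106:150 108:150 110:149
```

drive_tool --deltas '[[[-0.67,0,-0.74],[0,0,0]],[[-1.34,0,-1.48],[0,0,0]],[[-0.67,0,-0.74],[0,0,0]],[[0,0,0],[0,0,0]],[[0,0,0],[0,0,0]]]'

```text
clock: 27.5
position: [561.0, -14.2, 17.7]
ee_rot: [0.912, -0.047, 0.406, 0.022]
contact_force: [0.6, -0.8, -0.0]
gripper_width: -0.1
grasp_force: 0.0
```

```bash
python3 plan.py 54 -37 15.5 0 48|head -1; python3 gap.py -49 -27;  python3 - <<'E'
from m import *
T=np.load("T.npy")
from fk import t2w
a=get_image("top"); b=get_image("side"); s=arm.read_state()
def crop(d,c,w,h):
    i=d["img"].copy(); u=proj(d,[t2w(c)])[0].astype(int); o=np.array([u[0]-w,u[1]-h]); i=cv2.resize(i[u[1]-h:u[1]+h,u[0]-w:u[0]+w],(400,400),interpolation=cv2.INTER_CUBIC); k=400/(2*w)
    for P,col in ((s["position"],(255,0,255)),(s["position"]-19*R.from_quat(s["ee_rot"]).as_matrix()[:,2],(0,255,0))):
        q=(proj(d,[P])[0]+.5-o)*k; cv2.circle(i,tuple(q.astype(int).tolist()),3,col,-1)
    return i
im=np.hstack([crop(a,[40,-30,20],35,35),crop(b,[40,-30,20],35,35)])
cv2.imwrite("pics/c5.png",im[...,::-1])
E
```

```text
clk 27.5 tray TCP [ 15.46 -37.19  17.65] w -0.1 j [-0.43  0.5  -0.88 -2.74 -0.65 -1.67] F [ 0.67 -0.7  -0.03]
-49.0 20:139 22:139 24:140 26:142 28:142 30:142 32:142 34:143 36:142 38:133 40:91 42:130 44:190 46:163 48:116 50:152 52:216 54:212 56:211 58:211 60:210 62:209 64:209 66:207 68:144 70:154 72:174 74:127 76:181 78:211 80:207 82:206 84:205 86:170 88:120 90:143 92:140 94:135 96:140 98:214 100:157 102:115 104:150 106:157 108:159 110:158
-27.0 20:145 22:144 24:143 26:143 28:143 30:142 32:141 34:142 36:144 38:142 40:119 42:129 44:210 46:162 48:116 50:187 52:210 54:207 56:206 58:205 60:204 62:203 64:203 66:190 68:163 70:178 72:200 74:141 76:206 78:201 80:199 82:199 84:202 86:196 88:107 90:122 92:142 94:109 96:122 98:171 100:157 102:120 104:150 106:151 108:150 110:151
```

View pics/c5.png

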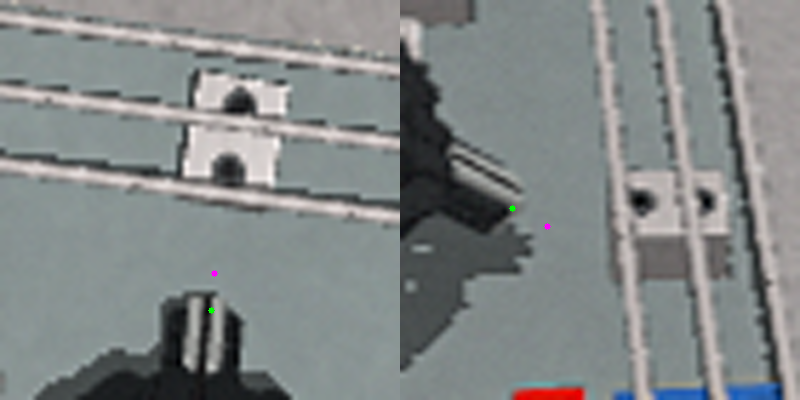

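The overlay explains both oddities. The shut fingers' real tips end near the grasp point (green dot), about 20 mm behind the TCP. So the first cage passed above blank3, and this push met the blank only on its top edge. I lower the TCP to about z 5 and push again; it should be home at TCP x of about 61.5.

drive_tool --deltas '[[[-0.46,0,0.42],[0,0,0]],[[-0.46,0,0.42],[0,0,0]],[[0.4,0,0.44],[0,0,0]],[[0.67,0,0.74],[0,0,0]],[[0.67,0,0.74],[0,0,0]],[[0.4,0,0.44],[0,0,0]],[[0.33,0,0.37],[0,0,0]],[[0.2,0,0.22],[0,0,0]],[[0.2,0,0.22],[0,0,0]],[[0,0,0],[0,0,0]]]'

```text
clock: 28.65
position: [603.0, -17.9, 5.1]
ee_rot: [0.912, -0.047, 0.406, 0.022]
contact_force: [0.3, 0.1, 0.6]
gripper_width: -0.0
grasp_force: 0.2
```

```bash
python3 plan.py 61 -37 5 0 48|head -1; python3 gap.py -49 -27|cut -c 150-380
```

```text
clk 28.6 tray TCP [ 57.66 -36.42   5.15] w -0.0 j [-0.4   0.55 -0.78 -2.76 -0.61 -1.69] F [0.29 0.15 0.62]
1 62:211 64:211 66:207 68:145 70:154 72:173 74:127 76:182 78:211 80:206 82:206 84:207 86:206 88:206 90:206 92:192 94:141 96:139 98:213 100:157 102:116 104:150 106:156 108:158 110:158
4:205 66:192 68:166 70:178 72:199 74:143 76:206 78:202 80:201 82:201 84:199 86:198 88:198 90:199 92:200 94:131 96:113 98:171 100:158 102:120 104:150 106:151 108:150 110:152
```

drive_tool --deltas '[[[0.13,0,0.15],[0,0,0]],[[0.13,0,0.15],[0,0,0]],[[0.13,0,0.15],[0,0,0]],[[0.07,0,0.07],[0,0,0]],[[0,0,0],[0,0,0]]]'

```text
clock: 29.2
position: [608.8, -18.4, 4.6]
ee_rot: [0.913, -0.047, 0.405, 0.021]
contact_force: [-5.6, -0.5, 3.1]
gripper_width: 0.1
grasp_force: 2.7
```

drive_tool --deltas '[[[0.07,0,0.07],[0,0,0]],[[0.07,0,0.07],[0,0,0]],[[0,0,0],[0,0,0]]]'

```text
clock: 29.5
position: [608.9, -18.2, 4.2]
ee_rot: [0.913, -0.047, 0.404, 0.021]
contact_force: [-12.0, -1.1, 8.0]
gripper_width: 0.0
grasp_force: 5.9
```

```bash
python3 plan.py 61 -37 5 0 48|head -1; python3 gap.py -49 -27|cut -c 200-380
```

```text
clk 29.5 tray TCP [ 63.51 -36.07   4.24] w 0.0 j [-0.39  0.55 -0.77 -2.76 -0.59 -1.7 ] F [-11.79  -2.34   8.02]
81 78:211 80:208 82:207 84:207 86:206 88:207 90:206 92:204 94:190 96:143 98:212 100:157 102:117 104:151 106:158 108:158 110:158
:202 80:202 82:201 84:202 86:202 88:201 90:203 92:200 94:144 96:128 98:170 100:157 102:120 104:150 106:151 108:150 110:151
```

drive_tool --deltas '[[[-0.67,0,-0.74],[0,0,0]],[[-2,0,-2.2],[0,0,0]],[[-2.7,0,-3],[0,0,0]],[[-2.3,0,-3.3],[0,0,0]],[[0,0,-3.5],[0,0,0]],[[0.7,-3,-3.5],[0,0,0]],[[0.5,-4,-2],[0,0,0]],[[0,-2,0],[0,0,0]],[[0,0,0],[0,0,0]]]'

```text
clock: 30.45
position: [451.8, 81.7, 95.1]
ee_rot: [0.914, -0.042, 0.403, 0.014]
contact_force: [-0.9, 0.2, -0.6]
gripper_width: 0.1
grasp_force: 0.0
```

```bash
python3 plan.py -82 53 8 0 44; python3 gap.py -49 -27|cut -c 120-380; python3 - <<'E'
from fk import *
np.set_printoptions(precision=2,suppress=True)
J0=[-.3,.4,-.9,-2.9,-.5,-1.6]
for x,y,z,yaw,t in ((-85,53,50,0,44),(-85,53,6,0,44),(-85,53,6,0,40),(63,53,6,0,44),(63,53,6,0,48),(-60,109,6,7,44),(-60,109,6,4,44),(63,109,6,4,44)):
  j,e=ik(*pose(x,y,z,yaw,t,1),J0); print(x,y,yaw,t,j,round(e,3))
E
python3 lk.py
```

```text
clk 30.4 tray TCP [-103.41   46.43   95.1 ] w 0.1 j [-0.26  0.13 -1.07 -2.85 -0.47 -1.73] F [-0.97  0.12 -0.63]
  D -1 rotvec [   5.51   -1.8  -179.51]
  D 1 rotvec [-1.15 -3.52  0.39]
shift cm now-axes [-4.97 -0.54  7.47] after-turn axes [-4.51 -0.66  7.75]
after-turn axes of tray x,y,up: [[ 0.72  0.    0.69]
 [ 0.   -1.    0.  ]
 [ 0.69  0.   -0.72]]
92 54:125 56:216 58:203 60:205 62:204 64:205 66:202 68:140 70:147 72:167 74:121 76:175 78:204 80:200 82:200 84:200 86:200 88:200 90:199 92:197 94:183 96:138 98:206 100:152 102:110 104:145 106:151 108:153 110:153
74 54:133 56:188 58:201 60:200 62:200 64:199 66:186 68:159 70:171 72:193 74:138 76:199 78:196 80:195 82:195 84:194 86:194 88:195 90:195 92:192 94:137 96:122 98:164 100:151 102:115 104:142 106:145 108:144 110:145
-85 53 0 44 [-0.21  0.3  -1.07 -3.   -0.56 -1.62] 0.014
-85 53 0 44 [-0.23  0.45 -1.07 -2.96 -0.68 -1.62] 0.057
-85 53 0 40 [-0.2   0.43 -1.07 -3.02 -0.62 -1.59] 0.015
63 53 0 44 [-0.16  0.53 -0.79 -3.06 -0.52 -1.6 ] 0.0
63 53 0 48 [-0.17  0.57 -0.83 -3.07 -0.67 -1.59] 0.0
-60 109 7 44 [-0.08  0.5  -1.03 -3.04 -0.73 -1.58] 0.0
-60 109 4 44 [-0.04  0.5  -1.06 -3.14 -0.75 -1.57] 0.0
63 109 4 44 [-0.06  0.54 -0.76 -3.11 -0.51 -1.58] 0.0
[-55.3  52.9  46.6  34.2   0.5]
[-33.3 109.5  46.5  34.5   1. ]
[ 74.  -38.6  40.9  33.    7.3]
```

```bash
python3 - <<'E'
from fk import *
np.set_printoptions(precision=2,suppress=True)
J0=[-.3,.4,-.9,-2.9,-.5,-1.6]
for x,y,z,yaw,t in ((-84,53,55,0,38),(-84,53,4,0,38),(-84,53,4,0,34),(-84,53,55,0,34),(-40,53,4,0,38),(-90,53,50,10,42),(-84,53,4,10,42),(-84,53,4,10,38)):
  j,e=ik(*pose(x,y,z,yaw,t,1),J0); print(x,y,z,yaw,t,j,round(e,3))
E
python3 plan.py -86 53 50 0 36
```

```text
-84 53 55 0 38 [-0.19  0.24 -0.98 -2.98 -0.31 -1.66] 0.0
-84 53 4 0 38 [-0.19  0.42 -1.06 -3.05 -0.58 -1.58] 0.0
-84 53 4 0 34 [-0.18  0.38 -1.   -3.03 -0.4  -1.61] 0.0
-84 53 55 0 34 [-0.17  0.22 -0.91 -2.95 -0.16 -1.71] 0.007
-40 53 4 0 38 [-0.18  0.44 -0.96 -3.05 -0.49 -1.6 ] 0.0
-90 53 50 10 42 [-0.23  0.25 -0.88 -2.51 -0.33 -1.96] 0.0
-84 53 4 10 42 [-0.3   0.46 -1.02 -2.73 -0.65 -1.63] 0.0
-84 53 4 10 38 [-0.25  0.4  -0.93 -2.66 -0.43 -1.76] 0.0
clk 30.6 tray TCP [-104.     45.27   93.06] w 0.2 j [-0.26  0.14 -1.07 -2.84 -0.47 -1.73] F [ 0.02 -0.39  0.16]
  D -1 rotvec [  17.6    -1.68 -178.7 ]
  D 1 rotvec [ -1.08 -11.25   0.42]
shift cm now-axes [-1.94 -0.7   4.26] after-turn axes [-1.07 -0.77  4.54]
after-turn axes of tray x,y,up: [[ 0.81 -0.    0.59]
 [ 0.   -1.   -0.  ]
 [ 0.59  0.   -0.81]]
```

drive_tool --deltas '[[[0,0,0.5],[-0.5,-4.6,0.2]],[[-0.5,-0.3,2],[-0.5,-4.6,0.2]],[[-0.6,-0.4,2],[0,0,0]],[[0,0,0],[0,0,0]]]'

```text
clock: 30.95
position: [471.8, 84.7, 48.1]
ee_rot: [0.945, -0.052, 0.321, 0.017]
contact_force: [-1.4, 0.2, -0.3]
gripper_width: -0.2
grasp_force: 0.0
```

```bash
python3 plan.py -84 53 4 0 38
```

```text
clk 30.9 tray TCP [-83.9   51.53  48.11] w -0.2 j [-0.2   0.25 -0.99 -2.97 -0.32 -1.67] F [-1.45  0.05 -0.27]
  D -1 rotvec [  0.75   0.02 179.82]
  D 1 rotvec [-0.02  0.48 -0.18]
shift cm now-axes [-2.7  -0.14  3.49] after-turn axes [-2.72 -0.15  3.47]
after-turn axes of tray x,y,up: [[ 0.79 -0.    0.62]
 [-0.   -1.    0.  ]
 [ 0.62  0.   -0.79]]
```

drive_tool --deltas '[[[-0.6,0,0.8],[0,0,0]],[[-0.9,-0.1,1.1],[0,0,0]],[[-0.8,0,1.1],[0,0,0]],[[-0.4,0,0.5],[0,0,0]],[[0,0,0],[0,0,0]],[[0.24,0,0.19],[0,0,0]],[[0.32,0,0.25],[0,0,0]],[[0.4,0,0.31],[0,0,0]],[[0.55,0,0.43],[0,0,0]],[[0.63,0,0.5],[0,0,0]],[[0.63,0,0.5],[0,0,0]],[[0.63,0,0.5],[0,0,0]]]'

```text
clock: 32.15
position: [516.8, 81.7, 7.5]
ee_rot: [0.944, -0.051, 0.325, 0.017]
contact_force: [-1.8, 0.2, 1.7]
gripper_width: -0.0
grasp_force: 1.4
```

```bash
python3 plan.py 0 53 5 0 46; python3 lk.py
```

```text
clk 32.1 tray TCP [-38.78  53.4    7.54] w -0.0 j [-0.18  0.42 -0.95 -3.04 -0.47 -1.61] F [-1.8   0.02  1.7 ]
  D -1 rotvec [ 12.56   0.08 179.51]
  D 1 rotvec [-0.05  8.   -0.06]
shift cm now-axes [2.9  0.04 2.59] after-turn axes [2.51 0.04 2.97]
after-turn axes of tray x,y,up: [[ 0.69 -0.    0.72]
 [-0.   -1.   -0.  ]
 [ 0.72  0.   -0.69]]
[-33.1 109.6  46.8  34.6   0.7]
[-21.5  52.9  45.9  34.8  -1.1]
[ 74.  -37.6  40.6  34.    2.2]
```

drive_tool --deltas '[[[0.4,0,0.45],[0,2,0]],[[0.4,0,0.45],[0,2,0]],[[0.4,0,0.45],[0,2,0]],[[0.4,0,0.45],[0,2,0]],[[0.55,0,0.58],[0,0,0]],[[0.55,0,0.58],[0,0,0]],[[0.55,0,0.58],[0,0,0]],[[0.55,0,0.58],[0,0,0]],[[0.55,0,0.58],[0,0,0]],[[0.55,0,0.58],[0,0,0]],[[0.55,0,0.58],[0,0,0]],[[0.35,0,0.36],[0,0,0]]]'

```text
clock: 33.4
position: [601.5, 72.4, 4.0]
ee_rot: [0.919, -0.05, 0.39, 0.021]
contact_force: [-0.8, 0.4, -0.8]
gripper_width: 0.3
grasp_force: 0.5
```

```bash
python3 plan.py 63 53 5 0 46; python3 gap.py 41 62
```

```text
clk 33.4 tray TCP [46.38 53.22  4.05] w 0.3 j [-0.17  0.55 -0.86 -3.06 -0.64 -1.59] F [-0.88  0.31 -0.84]
  D -1 rotvec [ -0.04   0.04 179.93]
  D 1 rotvec [-0.03 -0.03 -0.07]
shift cm now-axes [1.22 0.02 1.13] after-turn axes [1.22 0.02 1.13]
after-turn axes of tray x,y,up: [[ 0.69 -0.    0.72]
 [-0.   -1.   -0.  ]
 [ 0.72  0.   -0.69]]
41.0 20:87 22:100 24:115 26:108 28:110 30:132 32:142 34:129 36:102 38:135 40:206 42:164 44:184 46:170 48:113 50:212 52:208 54:205 56:204 58:203 60:203 62:204 64:204 66:201 68:163 70:168 72:189 74:156 76:172 78:203 80:201 82:185 84:77 86:147 88:145 90:146 92:144 94:116 96:153 98:193 100:150 102:122 104:141 106:152 108:147 110:144
62.0 20:104 22:118 24:123 26:106 28:80 30:67 32:95 34:135 36:105 38:159 40:181 42:165 44:187 46:172 48:159 50:202 52:201 54:198 56:197 58:196 60:195 62:196 64:196 66:193 68:139 70:171 72:175 74:121 76:164 78:197 80:195 82:178 84:151 86:146 88:148 90:147 92:145 94:144 96:152 98:210 100:168 102:139 104:150 106:153 108:150 110:149
```

drive_tool --deltas '[[[0.28,0,0.29],[0,0,0]],[[0.28,0,0.29],[0,0,0]],[[0.2,0,0.2],[0,0,0]],[[0.14,0,0.14],[0,0,0]],[[0.1,0,0.1],[0,0,0]],[[0,0,0],[0,0,0]]]'

```text
clock: 34.05
position: [614.9, 70.9, 3.9]
ee_rot: [0.919, -0.05, 0.39, 0.021]
contact_force: [-0.2, -0.2, -0.5]
gripper_width: -0.4
grasp_force: 0.2
```

drive_tool --deltas '[[[0.07,0,0.07],[0,0,0]],[[0.07,0,0.07],[0,0,0]],[[0,0,0],[0,0,0]]]'

```text
clock: 34.35
position: [616.7, 70.8, 3.9]
ee_rot: [0.919, -0.05, 0.39, 0.021]
contact_force: [-1.2, -0.5, 0.5]
gripper_width: 0.1
grasp_force: 0.5
```

drive_tool --deltas '[[[0.07,0,0.07],[0,0,0]],[[0.07,0,0.07],[0,0,0]],[[0,0,0],[0,0,0]]]'

```text
clock: 34.65
position: [617.8, 70.7, 3.8]
ee_rot: [0.919, -0.05, 0.39, 0.02]
contact_force: [-4.3, -0.9, 3.0]
gripper_width: -0.3
grasp_force: 2.2
```

```bash
python3 plan.py 63 53 5 0 46|head -1; python3 gap.py 41 62|cut -c 90-400
```

```text
clk 34.6 tray TCP [62.77 53.31  3.79] w -0.3 j [-0.17  0.55 -0.82 -3.06 -0.6  -1.59] F [-4.16 -1.34  2.97]
:171 48:83 50:141 52:85 54:131 56:206 58:212 60:209 62:208 64:210 66:207 68:166 70:168 72:189 74:158 76:178 78:210 80:207 82:206 84:206 86:204 88:206 90:204 92:202 94:156 96:158 98:191 100:149 102:121 104:140 106:152 108:147 110:144
46:161 48:111 50:125 52:109 54:113 56:216 58:203 60:200 62:202 64:205 66:201 68:143 70:171 72:174 74:121 76:167 78:200 80:198 82:198 84:199 86:200 88:199 90:198 92:198 94:190 96:151 98:210 100:168 102:139 104:151 106:150 108:150 110:149
```

drive_tool --deltas '[[[0.07,0,0.07],[0,0,0]],[[0,0,0],[0,0,0]],[[-0.35,0,-0.36],[0,0,0]],[[-1.4,0,-1.44],[0,0,0]],[[-2.1,0,-2.2],[0,0,0]],[[-1.2,0,-3.2],[0,0,0]],[[0,0,-4],[0,0,0]],[[0,0,-4],[0,0,0]],[[0,-2,-1],[0,0,0]],[[0,-3,0],[0,0,0]],[[0,0,0],[0,0,0]]]'

```text
clock: 35.8
position: [480.7, 128.3, 86.7]
ee_rot: [0.92, -0.044, 0.389, 0.01]
contact_force: [-0.5, -0.1, -0.3]
gripper_width: 0.2
grasp_force: 0.0
```

```bash
python3 lk.py; python3 plan.py -62 111 50 5 42;  python3 - <<'E'
from fk import *
np.set_printoptions(precision=2,suppress=True)
J0=[-.3,.4,-.9,-2.9,-.5,-1.6]
for x,y,z,yaw,t in ((-62,111,50,5,42),(-62,111,5,5,42),(0,111,5,5,42),(63,111,5,5,46),(63,111,5,5,43)):
  j,e=ik(*pose(x,y,z,yaw,t,1),J0); print(x,y,z,yaw,t,j,round(e,3))
E
```

```text
[-33.2 109.6  46.5  34.5   0.9]
[ 74.3 -38.6  41.4  33.    7.3]
clk 35.9 tray TCP [-79.37  94.88  86.13] w -0.0 j [-0.06  0.22 -1.07 -3.16 -0.51 -1.59] F [ 0.87 -0.16  1.04]
  D -1 rotvec [ -5.78  -3.32 176.27]
  D 1 rotvec [ 2.15 -3.75 -3.6 ]
shift cm now-axes [-1.37 -1.52  3.8 ] after-turn axes [-1.03 -1.45  3.94]
after-turn axes of tray x,y,up: [[ 0.74  0.09  0.67]
 [ 0.06 -1.    0.06]
 [ 0.67  0.   -0.74]]
-62 111 50 5 42 [-0.04  0.33 -0.99 -3.11 -0.48 -1.58] 0.0
-62 111 5 5 42 [-0.04  0.48 -1.03 -3.12 -0.67 -1.57] 0.0
0 111 5 5 42 [-0.06  0.5  -0.88 -3.1  -0.54 -1.58] 0.0
63 111 5 5 46 [-0.07  0.56 -0.78 -3.08 -0.57 -1.59] 0.0
63 111 5 5 43 [-0.06  0.54 -0.74 -3.08 -0.46 -1.6 ] 0.0
```

drive_tool --deltas '[[[0,0,0],[1.2,-1.9,-2.3]],[[-0.4,-0.6,1.2],[1.2,-1.9,-2.3]],[[-0.5,-0.7,1.5],[0,0,0]],[[-0.3,-0.2,1.2],[0,0,0]],[[0,0,0],[0,0,0]]]'

```text
clock: 36.35
position: [498.4, 140.3, 46.4]
ee_rot: [0.935, -0.002, 0.355, 0.005]
contact_force: [-1.0, -0.2, 0.3]
gripper_width: -0.1
grasp_force: 0.0
```

```bash
python3 plan.py -62 111 5 6 42
```

```text
clk 36.4 tray TCP [-63.35 109.67  46.37] w -0.1 j [-0.05  0.33 -0.99 -3.09 -0.48 -1.58] F [-1.   -0.28  0.25]
  D -1 rotvec [  -0.62    0.89 -179.9 ]
  D 1 rotvec [0.57 0.4  0.09]
shift cm now-axes [-2.64 -0.15  3.19] after-turn axes [-2.66 -0.12  3.17]
after-turn axes of tray x,y,up: [[ 0.74  0.1   0.67]
 [ 0.08 -0.99  0.07]
 [ 0.67  0.   -0.74]]
```

drive_tool --deltas '[[[-0.6,-0.3,0.8],[0,0,0]],[[-0.9,-0.3,1.1],[0,0,0]],[[-0.8,-0.2,0.9],[0,0,0]],[[-0.3,0,0.4],[0,0,0]],[[0,0,0],[0,0,0]],[[0.37,0.05,0.33],[0,0,0]],[[0.37,0.05,0.33],[0,0,0]],[[0.37,0.05,0.33],[0,0,0]],[[0.52,0.07,0.47],[0,0,0]],[[0.6,0.08,0.54],[0,0,0]],[[0.6,0.08,0.54],[0,0,0]],[[0.6,0.08,0.54],[0,0,0]]]'

```text
clock: 37.55
position: [546.8, 143.9, 7.0]
ee_rot: [0.934, -0.001, 0.357, 0.005]
contact_force: [-2.6, 1.2, 1.9]
gripper_width: 0.1
grasp_force: 1.9
```

```bash
python3 plan.py 46 117 5 6 45; python3 lk.py
```

```text
clk 37.5 tray TCP [-15.67 118.41   7.04] w 0.1 j [-0.04  0.48 -0.92 -3.11 -0.56 -1.56] F [-2.76  0.92  1.93]
  D -1 rotvec [  -5.01    0.76 -179.68]
  D 1 rotvec [0.48 3.19 0.25]
shift cm now-axes [4.42 0.77 4.24] after-turn axes [4.18 0.79 4.47]
after-turn axes of tray x,y,up: [[ 0.7   0.1   0.7 ]
 [ 0.07 -0.99  0.07]
 [ 0.71  0.   -0.71]]
[  27.6 -158.5   44.6   25.1  -82.5]
[ -2.2 104.1  46.8  34.5 -15.3]
[ 74.  -37.6  40.6  34.    2.2]
[ 75.   16.6 708.4 318.6 -88. ]
```

drive_tool --deltas '[[[-0.5,-0.1,-0.5],[0,0,0]],[[-0.6,-0.1,-0.5],[0,0,0]],[[-0.2,1,-0.1],[0,0,0]],[[-0.1,1,-0.1],[0,0,0]],[[0.37,0.05,0.33],[0,0,0]],[[0.37,0.05,0.33],[0,0,0]],[[0.37,0.05,0.33],[0,0,0]],[[0.3,0.04,0.27],[0,0,0]],[[0.3,0.04,0.27],[0,0,0]],[[0.2,0.03,0.18],[0,0,0]],[[0,0,0],[0,0,0]]]'

```text
clock: 38.7
position: [553.7, 123.2, 6.7]
ee_rot: [0.934, -0.001, 0.357, 0.005]
contact_force: [-0.7, 0.0, -0.6]
gripper_width: -0.1
grasp_force: 0.3
```

```bash
python3 plan.py 46 108 5 6 45; python3 lk.py
```

```text
clk 38.7 tray TCP [-6.54 98.6   6.74] w -0.1 j [-0.1   0.48 -0.89 -3.04 -0.53 -1.59] F [-0.7  -0.05 -0.61]
  D -1 rotvec [  -4.99    0.78 -179.7 ]
  D 1 rotvec [0.5  3.18 0.23]
shift cm now-axes [ 3.85 -0.4   3.68] after-turn axes [ 3.64 -0.39  3.89]
after-turn axes of tray x,y,up: [[ 0.7   0.1   0.7 ]
 [ 0.07 -0.99  0.07]
 [ 0.71  0.   -0.71]]
[  28.6 -158.8   43.9   24.4   63.4]
[ 12.3 106.3  46.9  34.9  -9.5]
[ 74.  -37.6  40.6  34.    2.2]
```

drive_tool --deltas '[[[0.37,0.05,0.33],[0,0,0]],[[0.36,0.05,0.34],[0,1,0]],[[0.36,0.05,0.34],[0,1,0]],[[0.36,0.05,0.34],[0,1,0]],[[0.36,0.05,0.35],[0,0,0]],[[0.36,0.05,0.35],[0,0,0]],[[0,0,0],[0,0,0]]]'

```text
clock: 39.45
position: [584.5, 119.7, 7.1]
ee_rot: [0.924, -0.001, 0.382, 0.005]
contact_force: [-1.1, -0.4, -0.3]
gripper_width: -0.2
grasp_force: 0.1
```

```bash
python3 plan.py 46 104 5 6 45; python3 gap.py 93 106 119
```

```text
clk 39.5 tray TCP [24.47 98.43  7.06] w -0.2 j [-0.1   0.52 -0.86 -3.03 -0.59 -1.59] F [-1.06 -0.52 -0.32]
  D -1 rotvec [  -0.18    0.81 -179.78]
  D 1 rotvec [0.52 0.12 0.22]
shift cm now-axes [ 1.41 -0.34  1.7 ] after-turn axes [ 1.41 -0.33  1.7 ]
after-turn axes of tray x,y,up: [[ 0.7   0.1   0.7 ]
 [ 0.07 -0.99  0.07]
 [ 0.71  0.   -0.71]]
93.0 20:184 22:162 24:146 26:110 28:103 30:97 32:93 34:90 36:68 38:55 40:76 42:132 44:187 46:165 48:94 50:91 52:143 54:144 56:144 58:144 60:143 62:144 64:142 66:140 68:129 70:171 72:176 74:134 76:129 78:143 80:144 82:144 84:145 86:145 88:145 90:146 92:140 94:108 96:163 98:204 100:168 102:130 104:142 106:151 108:150 110:150
106.0 20:169 22:97 24:75 26:79 28:88 30:120 32:184 34:207 36:205 38:202 40:188 42:170 44:177 46:164 48:123 50:207 52:204 54:203 56:202 58:204 60:200 62:125 64:129 66:141 68:139 70:170 72:178 74:121 76:97 78:144 80:142 82:142 84:142 86:141 88:142 90:142 92:141 94:134 96:160 98:195 100:165 102:137 104:143 106:146 108:146 110:151
119.0 20:202 22:205 24:205 26:206 28:201 30:201 32:201 34:199 36:199 38:199 40:186 42:153 44:187 46:167 48:70 50:75 52:101 54:153 56:188 58:199 60:155 62:134 64:141 66:140 68:151 70:182 72:193 74:138 76:84 78:144 80:140 82:139 84:140 86:140 88:140 90:142 92:141 94:133 96:152 98:181 100:155 102:118 104:144 106:148 108:150 110:152
```

```bash
cat > fit.py <<'E'
# pose of a blank under the wires: template match of its bright top face (z=34), wire pixels left out
from m import *
from fk import t2w
import sys
T=np.load("T.npy"); d=get_image("top"); im=d["img"].astype(np.float32)
xs,ys=np.meshgrid(np.arange(-40,112,1.),np.arange(-80,152,1.),indexing="ij")
P=np.c_[xs.ravel(),ys.ravel(),np.full(xs.size,34.)]; uv=proj(d,t2w(P)).astype(np.float32)
c=cv2.remap(im,uv[:,0].reshape(xs.shape),uv[:,1].reshape(xs.shape),cv2.INTER_LINEAR)
g=c.min(2); b=np.where((g>165)&(c.max(2)-g<30),1.,0.)
w=np.ones_like(b)
for x0 in (44.5,71.5,98): w[abs(xs-x0)<5]=0
w[xs>93]=0
def score(p,B=6):
    a=np.radians(p[2]); u=(xs-p[0])*np.cos(a)+(ys-p[1])*np.sin(a); v=-(xs-p[0])*np.sin(a)+(ys-p[1])*np.cos(a)
    e=np.maximum(abs(u)-23,abs(v)-17); k=w*(e<B)
    return (k*np.where(e<0,2*b-1,1-2*b)).sum()/k.sum()
def fit(x0,y0,r=30):
    best=(-9,)
    for st,rg in ((6,r),(2,6),(.7,2)):
        c0=best[1] if len(best)>1 else (x0,y0,0)
        ar=np.arange(-42,43,6) if len(best)<2 else np.arange(-6,7,2) if st==2 else np.arange(-2,2.1,.7)
        for dx in np.arange(-rg,rg+.1,st):
            for dy in np.arange(-rg,rg+.1,st):
                for a in ar:
                    p=(c0[0]+dx,c0[1]+dy,c0[2]+a); s=score(p)
                    if s>best[0]: best=(s,p)
    return np.round(best[1],1),round(best[0],2)
for a in sys.argv[1:]:
    x0,y0=map(float,a.split(",")); print(fit(x0,y0,18))
E
python3 fit.py 40,110 74,53 74,-38
```

```text
(array([ 37.4, 112.8,   9.4]), np.float64(0.69))
(array([96., 53.,  0.]), np.float64(0.59))
(array([ 98.1, -37.9,  -6.6]), np.float64(0.58))
```

drive_tool --deltas '[[[-0.7,-0.1,-0.7],[0,0,0]],[[0.07,-1,0.07],[0,0,0]],[[0.07,-1,0.07],[0,0,0]],[[0.35,0.05,0.35],[0,0,0]],[[0.35,0.05,0.35],[0,0,0]],[[0.35,0.05,0.35],[0,0,0]],[[0.35,0.05,0.35],[0,0,0]],[[0.35,0.05,0.35],[0,0,0]],[[0,0,0],[0,0,0]]]'

```text
clock: 40.45
position: [601.0, 137.9, 6.6]
ee_rot: [0.924, -0.002, 0.381, 0.005]
contact_force: [-0.7, 0.6, -0.5]
gripper_width: -0.1
grasp_force: 0.1
```

```bash
python3 plan.py 62 112 5 6 45; python3 fit.py 55,113
```

```text
clk 40.5 tray TCP [ 38.92 118.27   6.64] w -0.1 j [-0.05  0.53 -0.83 -3.1  -0.57 -1.57] F [-0.79  0.54 -0.53]
  D -1 rotvec [  -0.24    0.83 -179.8 ]
  D 1 rotvec [0.53 0.16 0.2 ]
shift cm now-axes [1.46 0.85 1.7 ] after-turn axes [1.46 0.87 1.69]
after-turn axes of tray x,y,up: [[ 0.7   0.1   0.7 ]
 [ 0.07 -0.99  0.07]
 [ 0.71  0.   -0.71]]
(array([ 55., 109.,   0.]), np.float64(0.79))
```

drive_tool --deltas '[[[-0.35,-0.05,-0.35],[0,0,0]],[[0.06,0.85,-0.06],[0,0,0]],[[0.35,0.05,0.35],[0,0,0]],[[0.35,0.05,0.35],[0,0,0]],[[0.35,0.05,0.35],[0,0,0]],[[0.35,0.05,0.35],[0,0,0]],[[0.28,0.04,0.28],[0,0,0]],[[0.2,0.03,0.2],[0,0,0]],[[0,0,0],[0,0,0]]]'

```text
clock: 41.4
position: [622.0, 127.7, 7.4]
ee_rot: [0.924, -0.001, 0.381, 0.005]
contact_force: [-1.0, 1.0, -0.5]
gripper_width: -0.3
grasp_force: 0.6
```

```bash
python3 plan.py 62 110 5 6 45; python3 gap.py 97 110 122|cut -c 70-400
```

```text
clk 41.4 tray TCP [ 60.89 110.39   7.4 ] w -0.3 j [-0.07  0.54 -0.77 -3.06 -0.52 -1.59] F [-1.12  0.85 -0.49]
  D -1 rotvec [  -0.28    0.76 -179.74]
  D 1 rotvec [0.48 0.18 0.26]
shift cm now-axes [-0.09  0.05  0.25] after-turn axes [-0.09  0.05  0.25]
after-turn axes of tray x,y,up: [[ 0.7   0.1   0.7 ]
 [ 0.07 -0.99  0.07]
 [ 0.71  0.   -0.71]]
0 42:151 44:202 46:179 48:108 50:95 52:105 54:144 56:216 58:207 60:206 62:207 64:207 66:204 68:165 70:167 72:188 74:161 76:199 78:210 80:209 82:207 84:204 86:209 88:213 90:217 92:216 94:192 96:157 98:192 100:161 102:115 104:150 106:149 108:149 110:151
40:91 42:138 44:190 46:161 48:93 50:88 52:119 54:165 56:181 58:89 60:72 62:37 64:35 66:38 68:80 70:165 72:181 74:161 76:181 78:193 80:137 82:74 84:65 86:47 88:40 90:50 92:76 94:97 96:158 98:202 100:165 102:138 104:148 106:150 108:147 110:148
45 42:103 44:187 46:167 48:76 50:64 52:108 54:201 56:197 58:197 60:194 62:194 64:193 66:190 68:165 70:173 72:180 74:133 76:131 78:196 80:192 82:191 84:192 86:193 88:193 90:194 92:194 94:189 96:171 98:189 100:156 102:133 104:147 106:151 108:151 110:150
```

drive_tool --deltas '[[[0.07,0.01,0.07],[0,0,0]],[[0.07,0.01,0.07],[0,0,0]],[[0.07,0.01,0.07],[0,0,0]],[[0,0,0],[0,0,0]]]'

```text
clock: 41.85
position: [622.2, 127.7, 6.8]
ee_rot: [0.925, -0.0, 0.38, 0.005]
contact_force: [-9.1, -0.5, 6.9]
gripper_width: 0.0
grasp_force: 4.6
```

```bash
python3 - <<'E'
from fk import *
np.set_printoptions(precision=2,suppress=True)
for yaw,t in ((0,45),(0,48),(-6,45),(-8,48)):
  J0=[-.5,.5,-.8,-2.7,-.5,-1.7]
  for y in (-170,-120,-60,0,30):
    j,e=ik(*pose(25,y,12,yaw,t,1),J0); print(yaw,t,y,j,round(e,3))
for z in (80,90):
  for x in (0,-30,25):
    j,e=ik(*pose(x,-170,z,0,48,1),J0); print(x,z,j,round(e,3))
E
python3 plan.py 0 -172 85 0 48; python3 - <<'E'
from m import *
T=np.load("T.npy"); t=tab(get_image("top"),T); t=t[(abs(t[:,0]-10)<30)&(t[:,1]>-170)&(t[:,1]<60)]; print("tab",t.min(0),t.max(0),t.mean(0))
E
```

```text
0 45 -170 [-0.56  0.45 -0.56 -2.06 -0.36 -2.3 ] 0.0
0 45 -120 [-0.53  0.46 -0.66 -2.32 -0.4  -2.05] 0.0
0 45 -60 [-0.45  0.48 -0.77 -2.62 -0.49 -1.8 ] 0.0
0 45 0 [-0.31  0.5  -0.85 -2.87 -0.56 -1.66] 0.0
0 45 30 [-0.24  0.5  -0.87 -2.98 -0.59 -1.62] 0.0
0 48 -170 [-0.64  0.49 -0.64 -2.22 -0.49 -2.06] 0.0
0 48 -120 [-0.58  0.5  -0.73 -2.43 -0.55 -1.87] 0.0
0 48 -60 [-0.47  0.52 -0.83 -2.67 -0.63 -1.71] 0.0
0 48 0 [-0.33  0.53 -0.89 -2.89 -0.69 -1.62] 0.0
0 48 30 [-0.24  0.54 -0.91 -2.99 -0.72 -1.6 ] 0.0
-6 45 -170 [-0.61  0.46 -0.66 -2.36 -0.41 -2.02] 0.0
-6 45 -120 [-0.55  0.48 -0.77 -2.61 -0.49 -1.8 ] 0.0
-6 45 -60 [-0.42  0.49 -0.86 -2.86 -0.58 -1.65] 0.0
-6 45 0 [-0.26  0.5  -0.92 -3.08 -0.64 -1.58] 0.0
-6 45 30 [-0.18  0.51 -0.92 -3.16 -0.65 -1.58] 0.01
-8 48 -170 [-0.66  0.51 -0.76 -2.55 -0.58 -1.79] 0.0
-8 48 -120 [-0.57  0.52 -0.85 -2.74 -0.65 -1.67] 0.0
-8 48 -60 [-0.42  0.53 -0.93 -2.95 -0.73 -1.6 ] 0.0
-8 48 0 [-0.24  0.54 -0.97 -3.15 -0.77 -1.57] 0.0
-8 48 30 [-0.19  0.54 -0.96 -3.16 -0.77 -1.6 ] 0.034
0 80 [-0.46  0.26 -0.55 -1.73 -0.26 -2.73] 0.0
-30 80 [-0.52  0.22 -0.61 -1.77 -0.31 -2.65] 0.0
25 80 [-0.41  0.28 -0.5  -1.68 -0.23 -2.82] 0.0
0 90 [-0.41  0.23 -0.54 -1.62 -0.22 -2.89] 0.0
-30 90 [-0.46  0.2  -0.6  -1.67 -0.26 -2.8 ] 0.0
25 90 [-0.35  0.26 -0.49 -1.56 -0.18 -2.99] 0.0
clk 41.9 tray TCP [ 61.05 110.48   6.84] w 0.0 j [-0.07  0.54 -0.77 -3.06 -0.52 -1.59] F [-8.97 -1.51  6.88]
  D -1 rotvec [  -5.1    -6.   -175.35]
  D 1 rotvec [-3.92  3.33  4.48]
shift cm now-axes [ -1.08  27.54 -11.69] after-turn axes [ 1.72 28.25 -9.77]
after-turn axes of tray x,y,up: [[ 0.67 -0.    0.74]
 [-0.   -1.   -0.  ]
 [ 0.74 -0.   -0.67]]
tab [  -2.44117925 -139.64945855] [  22.04148331 -130.94890801] [   9.93214397 -135.28789511]
```

drive_tool --deltas '[[[-0.7,-0.1,-0.7],[0,0,0]],[[-2.1,-0.3,-2.1],[0,0,0]],[[-2.8,-0.4,-2.8],[0,0,0]],[[-2.1,-0.3,-2.1],[-1.3,1.1,1.5]],[[0,2,0],[-1.3,1.1,1.5]],[[0,3.5,0],[-1.3,1.1,1.5]],[[0,4,0],[0,0,0]],[[0,4,0],[0,0,0]],[[0,4,0],[0,0,0]],[[0,4,0],[0,0,0]],[[0,3,0],[0,0,0]],[[0,0,0],[0,0,0]]]'

```text
clock: 43.1
position: [503.7, -111.5, 11.0]
ee_rot: [0.912, -0.05, 0.407, 0.022]
contact_force: [0.9, -0.4, -0.1]
gripper_width: 0.0
grasp_force: 0.0
```

```bash
python3 plan.py -50 -172 13 0 48; python3 gap.py 97 122 53 -49|cut -c 100-400
```

```text
clk 43.1 tray TCP [ -31.08 -140.08   11.02] w 0.0 j [-0.72  0.49 -0.84 -2.35 -0.65 -1.81] F [ 0.92 -0.26 -0.13]
  D -1 rotvec [ -0.25  -0.12 179.89]
  D 1 rotvec [ 0.08 -0.16 -0.11]
shift cm now-axes [-1.11  3.2  -1.54] after-turn axes [-1.12  3.19 -1.54]
after-turn axes of tray x,y,up: [[ 0.67 -0.    0.74]
 [-0.   -1.   -0.  ]
 [ 0.74 -0.   -0.67]]
177 48:106 50:93 52:103 54:141 56:213 58:205 60:204 62:204 64:206 66:202 68:163 70:166 72:187 74:159 76:197 78:208 80:207 82:207 84:200 86:202 88:211 90:216 92:215 94:192 96:157 98:189 100:159 102:113 104:148 106:147 108:148 110:150
:166 48:78 50:64 52:103 54:200 56:196 58:195 60:193 62:191 64:192 66:190 68:163 70:170 72:178 74:132 76:130 78:194 80:192 82:192 84:191 86:192 88:193 90:192 92:193 94:188 96:170 98:187 100:154 102:131 104:145 106:149 108:149 110:148
161 48:77 50:125 52:94 54:134 56:190 58:134 60:74 62:55 64:36 66:42 68:90 70:182 72:204 74:163 76:198 78:196 80:196 82:173 84:88 86:49 88:38 90:38 92:51 94:66 96:121 98:180 100:158 102:123 104:146 106:147 108:144 110:145
:156 48:90 50:85 52:96 54:129 56:220 58:209 60:208 62:208 64:208 66:205 68:143 70:151 72:172 74:125 76:179 78:210 80:207 82:205 84:204 86:204 88:204 90:203 92:202 94:187 96:140 98:210 100:155 102:115 104:147 106:155 108:157 110:156
```

drive_tool --deltas '[[[0.1,1.6,-0.1],[0,0,0]],[[0,1.7,0],[0,0,0]],[[0.67,0,0.74],[0,0,0]],[[1.3,0,1.5],[0,0,0]],[[1.2,0,1.3],[0,0,0]],[[0.6,0,0.6],[0,0,0]],[[0,0,0],[0,0,0]]]'

```text
clock: 43.85
position: [554.2, -143.3, 10.7]
ee_rot: [0.913, -0.048, 0.405, 0.019]
contact_force: [-1.1, 0.7, -0.0]
gripper_width: -0.1
grasp_force: 0.0
```

```bash
python3 plan.py 25 -150 13 0 48
```

```text
clk 43.9 tray TCP [  22.58 -166.32   10.73] w -0.1 j [-0.64  0.48 -0.64 -2.21 -0.5  -2.06] F [-1.16  0.54 -0.  ]
  D -1 rotvec [  0.27   0.6  179.98]
  D 1 rotvec [-0.38  0.17 -0.02]
shift cm now-axes [ 0.33 -1.63  0.04] after-turn axes [ 0.33 -1.63  0.03]
after-turn axes of tray x,y,up: [[ 0.67 -0.    0.74]
 [-0.   -1.   -0.  ]
 [ 0.74 -0.   -0.67]]
```

drive_tool --deltas '[[[0,-0.4,0],[0,0,0]],[[0,-0.4,0],[0,0,0]],[[0,-0.4,0],[0,0,0]],[[0,-0.5,0],[0,0,0]],[[0,-0.6,0],[0,0,0]],[[0,-0.6,0],[0,0,0]],[[0,-0.7,0],[0,0,0]],[[0,-0.7,0],[0,0,0]],[[0,-0.7,0],[0,0,0]],[[0,-0.7,0],[0,0,0]],[[0,-0.7,0],[0,0,0]],[[0,-0.5,0],[0,0,0]]]'

```text
clock: 45.05
position: [560.4, -75.3, 10.8]
ee_rot: [0.913, -0.049, 0.404, 0.019]
contact_force: [-1.8, -2.3, -2.6]
gripper_width: -0.3
grasp_force: 1.4
```

```bash
cat > tb.py <<'E'
from m import *
T=np.load("T.npy"); t=tab(get_image("top"),T); t=t[(abs(t[:,0]-10)<30)&(t[:,1]>-170)&(t[:,1]<90)]; print("tab",t.min(0),t.max(0),t.mean(0),"value",t[:,1].mean()+141)
E
python3 plan.py 25 -80 11 0 48;python3 tb.py
```

```text
clk 45.0 tray TCP [ 21.4  -98.03  10.8 ] w -0.3 j [-0.56  0.5  -0.77 -2.5  -0.58 -1.82] F [-1.5  -2.52 -2.57]
  D -1 rotvec [  0.38   0.45 179.89]
  D 1 rotvec [-0.29  0.24 -0.11]
shift cm now-axes [ 0.25 -1.8   0.26] after-turn axes [ 0.26 -1.8   0.25]
after-turn axes of tray x,y,up: [[ 0.67 -0.    0.74]
 [-0.   -1.   -0.  ]
 [ 0.74 -0.   -0.67]]
tab [ -2.35117816 -82.17540592] [ 21.146525   -73.23437268] [  9.52845878 -77.78978468] value 63.21021531732457
```

drive_tool --deltas '[[[0,-0.4,0],[0,0,0]],[[0,-0.4,0],[0,0,0]],[[0,-0.4,0],[0,0,0]],[[0,-0.3,0],[0,0,0]],[[0,-0.3,0],[0,0,0]],[[0,-0.3,0],[0,0,0]],[[0,-0.3,0],[0,0,0]],[[0,-0.4,0],[0,0,0]],[[0,-0.4,0],[0,0,0]],[[0,-0.4,0],[0,0,0]],[[0,-0.4,0],[0,0,0]],[[0,-0.4,0],[0,0,0]]]'

```text
clock: 46.3
position: [565.4, -32.0, 11.3]
ee_rot: [0.913, -0.049, 0.405, 0.019]
contact_force: [0.6, -3.0, -2.6]
gripper_width: -0.1
grasp_force: 1.8
```

drive_tool --deltas '[[[0,-0.4,0],[0,0,0]],[[0,-0.4,0],[0,0,0]],[[0,-0.4,0],[0,0,0]],[[0,-0.4,0],[0,0,0]],[[0,-0.3,0],[0,0,0]],[[0,0,0],[0,0,0]]]'

```text
clock: 46.9
position: [567.1, -12.7, 11.4]
ee_rot: [0.913, -0.049, 0.405, 0.019]
contact_force: [1.6, -1.6, -0.7]
gripper_width: 0.4
grasp_force: 0.9
```

```bash
python3 plan.py 25 23 11 0 48|head -1;python3 tb.py; python3 gap.py 15 -1 53 97 122|cut -c 70-400
```

```text
clk 46.9 tray TCP [ 21.33 -35.1   11.42] w 0.4 j [-0.43  0.52 -0.86 -2.74 -0.66 -1.68] F [ 1.79 -1.42 -0.7 ]
tab [ -2.28793924 -19.19373387] [ 21.20745313 -10.35405656] [  9.71711899 -14.76017753] value 126.23982246663519
8:145 40:144 42:159 44:194 46:179 48:107 50:87 52:100 54:127 56:220 58:206 60:206 62:189 64:150 66:186 68:154 70:181 72:182 74:140 76:183 78:203 80:202 82:204 84:207 86:202 88:190 90:184 92:199 94:191 96:140 98:211 100:164 102:138 104:154 106:155 108:157 110:157
8:144 40:130 42:149 44:197 46:165 48:96 50:91 52:108 54:128 56:218 58:209 60:208 62:208 64:208 66:206 68:169 70:179 72:184 74:153 76:187 78:204 80:204 82:205 84:204 86:197 88:194 90:199 92:201 94:188 96:147 98:212 100:160 102:134 104:151 106:153 108:153 110:153
8:143 40:141 42:139 44:200 46:164 48:80 50:127 52:96 54:135 56:191 58:136 60:75 62:56 64:35 66:42 68:90 70:183 72:207 74:166 76:201 78:198 80:198 82:176 84:89 86:51 88:38 90:37 92:52 94:67 96:122 98:181 100:159 102:124 104:148 106:151 108:148 110:147
8:141 40:143 42:168 44:200 46:179 48:107 50:94 52:105 54:143 56:217 58:208 60:208 62:208 64:208 66:204 68:163 70:168 72:188 74:160 76:200 78:210 80:209 82:209 84:202 86:205 88:214 90:218 92:217 94:194 96:158 98:192 100:161 102:115 104:151 106:149 108:150 110:151
38:142 40:132 42:139 44:185 46:168 48:77 50:65 52:104 54:202 56:199 58:197 60:194 62:193 64:195 66:192 68:167 70:173 72:180 74:134 76:132 78:198 80:193 82:193 84:193 86:194 88:195 90:193 92:195 94:190 96:172 98:189 100:156 102:133 104:147 106:152 108:152 110:151
```

drive_tool --deltas '[[[0,-0.4,0],[0,0,0]],[[0,-0.4,0],[0,0,0]],[[0,-0.4,0],[0,0,0]],[[0,-0.4,0],[0,0,0]],[[0,-0.4,0],[0,0,0]],[[0,-0.4,0],[0,0,0]],[[0,-0.4,0],[0,0,0]],[[0,-0.4,0],[0,0,0]],[[0,-0.4,0],[0,0,0]],[[0,-0.4,0],[0,0,0]],[[0,-0.4,0],[0,0,0]],[[0,-0.4,0],[0,0,0]]]'

```text
clock: 48.2
position: [571.8, 33.7, 11.3]
ee_rot: [0.913, -0.051, 0.404, 0.02]
contact_force: [-3.3, -10.1, 2.2]
gripper_width: -0.1
grasp_force: 5.0
```

```bash
python3 plan.py 25 23 11 0 48|head -3;python3 tb.py; python3 gap.py 50 62 85 97 120 132|cut -c 130-400
```

```text
clk 48.2 tray TCP [21.   11.58 11.26] w -0.1 j [-0.3   0.53 -0.91 -2.92 -0.7  -1.62] F [ -2.22 -10.41   2.19]
  D -1 rotvec [  0.45   0.25 179.77]
  D 1 rotvec [-0.16  0.29 -0.23]
tab [-2.39306085 27.1028686 ] [21.11356741 35.79784534] [ 9.20770148 31.59682021] value 172.59682020740485
56:219 58:163 60:81 62:63 64:79 66:72 68:93 70:174 72:201 74:128 76:199 78:206 80:207 82:201 84:123 86:75 88:67 90:71 92:100 94:130 96:138 98:190 100:161 102:125 104:168 106:146 108:144 110:146
 56:212 58:205 60:204 62:191 64:187 66:189 68:143 70:171 72:174 74:120 76:168 78:202 80:200 82:200 84:202 86:206 88:207 90:201 92:198 94:192 96:153 98:210 100:167 102:140 104:152 106:151 108:149 110:148
6:213 58:173 60:116 62:65 64:54 66:69 68:112 70:183 72:205 74:170 76:204 78:203 80:201 82:187 84:87 86:68 88:48 90:45 92:68 94:92 96:139 98:185 100:160 102:123 104:147 106:148 108:148 110:149
 56:210 58:201 60:202 62:202 64:205 66:198 68:161 70:170 72:189 74:156 76:189 78:199 80:198 82:198 84:198 86:199 88:200 90:201 92:198 94:182 96:157 98:192 100:161 102:116 104:151 106:149 108:151 110:152
56:191 58:190 60:108 62:56 64:38 66:41 68:93 70:171 72:190 74:139 76:127 78:203 80:199 82:187 84:77 86:62 88:50 90:49 92:63 94:81 96:142 98:187 100:157 102:125 104:145 106:150 108:152 110:151
8 56:181 58:198 60:196 62:197 64:198 66:193 68:173 70:173 72:198 74:141 76:194 78:194 80:193 82:193 84:193 86:194 88:194 90:193 92:189 94:151 96:126 98:180 100:162 102:123 104:149 106:151 108:151 110:146
```

drive_tool --deltas '[[[0,-0.2,0],[0,0,0]],[[0,-0.2,0],[0,0,0]],[[0,-0.2,0],[0,0,0]],[[0,-0.2,0],[0,0,0]],[[0,-0.15,0],[0,0,0]],[[0,0,0],[0,0,0]]]'

```text
clock: 48.9
position: [572.8, 43.3, 11.3]
ee_rot: [0.913, -0.05, 0.404, 0.02]
contact_force: [-2.6, -8.1, 0.4]
gripper_width: -0.4
grasp_force: 4.2
```

drive_tool --deltas '[[[0,-0.1,0],[0,0,0]],[[0,-0.1,0],[0,0,0]],[[0,0,0],[0,0,0]]]'

```text
clock: 49.2
position: [573.0, 45.1, 11.3]
ee_rot: [0.913, -0.05, 0.404, 0.02]
contact_force: [-2.3, -9.1, 1.3]
gripper_width: 0.1
grasp_force: 4.4
```

```bash
python3 plan.py 25 23 11 0 48|head -1;python3 tb.py
```

```text
clk 49.2 tray TCP [20.96 23.04 11.3 ] w 0.1 j [-0.27  0.53 -0.92 -2.95 -0.71 -1.61] F [-1.29 -9.31  1.25]
tab [-1.98034208 38.93432485] [21.80278033 47.36480276] [10.0014293  43.09048981] value 184.0904898144089
```

drive_tool --deltas '[[[0,-0.1,0],[0,0,0]],[[0,-0.1,0],[0,0,0]],[[0,0,0],[0,0,0]]]'

```text
clock: 49.55
position: [573.1, 46.1, 11.3]
ee_rot: [0.913, -0.052, 0.404, 0.02]
contact_force: [-6.1, -14.4, 2.5]
gripper_width: 0.2
grasp_force: 7.3
```

drive_tool --deltas '[[[0,-0.1,0],[0,0,0]],[[0,-0.1,0],[0,0,0]],[[0,0,0],[0,0,0]]]'

```text
clock: 49.85
position: [573.1, 46.3, 11.2]
ee_rot: [0.913, -0.054, 0.403, 0.021]
contact_force: [-9.5, -22.8, 5.0]
gripper_width: -0.2
grasp_force: 11.8
```

```bash
python3 plan.py 25 23 11 0 48|head -1;python3 tb.py; python3 - <<'E'
from m import *
from fk import t2w
a=get_image("top"); b=get_image("side")
def crop(d,c,w,h):
    u=proj(d,[t2w(c)])[0].astype(int); i=d["img"][u[1]-h:u[1]+h,u[0]-w:u[0]+w]; return cv2.resize(i,(400,400),interpolation=cv2.INTER_CUBIC)
cv2.imwrite("pics/c6.png",np.hstack([crop(a,[60,90,30],36,36),crop(b,[60,90,20],36,36)])[...,::-1])
E
```

```text
clk 49.9 tray TCP [21.   24.27 11.19] w -0.2 j [-0.26  0.53 -0.92 -2.97 -0.71 -1.61] F [ -6.97 -23.71   5.02]
tab [-1.98034208 39.59779934] [21.53226585 48.02337902] [ 9.65176239 44.01313187] value 185.01313187022686
```

View pics/c6.png

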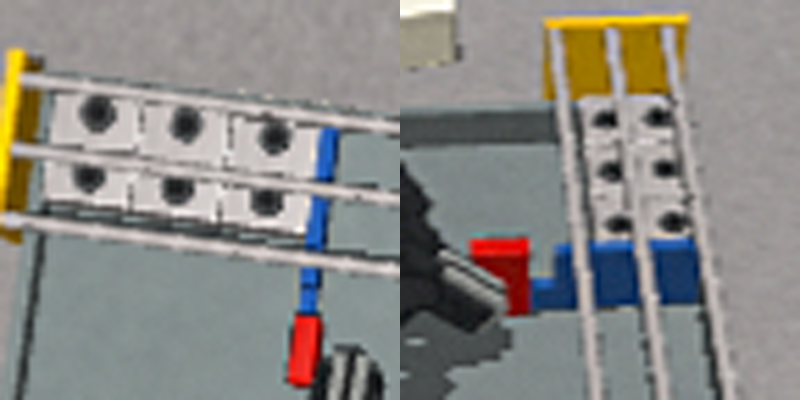

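The row is closed: three blanks side by side at left-panel (90,150), (180,165) and (270,175), with the divider at (320,180) against them and no visible gaps. I check the near edges of the row for flushness with the fence before backing off.

```bash
cat > edge.py <<'E'
from m import *
from fk import t2w
T=np.load("T.npy"); g=np.mean([cv2.cvtColor(get_image("top")["img"],cv2.COLOR_RGB2GRAY) for _ in range(2)],0).astype(np.float32); d=get_image("top")
xs=np.arange(50,60,.25)
for y in (52,56,60,64,68,72,76,80,88,92,96,100,104,108,112,120,124,128,132,136,140,144):
    uv=proj(d,[t2w([x,y,34]) for x in xs]).astype(np.float32)
    v=cv2.remap(g,uv[:,:1],uv[:,1:],cv2.INTER_LINEAR).ravel()
    i=np.argmax(v>160); print(y,xs[i],end=" | ")
E
python3 edge.py
```

```text
52 53.75 | 56 54.25 | 60 54.75 | 64 54.5 | 68 54.0 | 72 54.25 | 76 55.0 | 80 54.5 | 88 54.5 | 92 55.0 | 96 54.5 | 100 54.0 | 104 54.75 | 108 55.0 | 112 54.75 | 120 55.0 | 124 55.0 | 128 54.5 | 132 55.0 | 136 55.5 | 140 55.0 | 144 54.5 |
```

drive_tool --deltas '[[[0,0.2,0],[0,0,0]],[[0,0.8,0],[0,0,0]],[[0,1,0],[0,0,0]],[[-1.3,0,-1.5],[0,0,0]],[[-2.6,0,-3],[0,0,0]],[[-1.5,0,-4],[0,0,0]],[[0,0,-4],[0,0,0]],[[0,0,0],[0,0,0]],[[0,0,0],[0,0,0]]]'

```text
clock: 51.05
position: [454.8, 37.5, 66.4]
ee_rot: [0.914, -0.046, 0.402, 0.014]
contact_force: [-0.3, -0.3, -0.0]
gripper_width: 0.1
grasp_force: 0.0
```

```bash
python3 plan.py 25 23 11 0 48|head -1;python3 tb.py; python3 edge.py; python3 - <<'E'
from m import *
from fk import t2w
T=np.load("T.npy"); d=get_image("top"); o=np.load("top0.npy").astype(int)
D=(abs(d["img"].astype(int)-o).max(2)>40)
# bystanders unmoved: difference against the first picture around carton and couplings
for n,u in (("carton",(147,216)),("c1",(372,210)),("c2",(376,256))): print(n,D[u[1]-22:u[1]+22,u[0]-12:u[0]+12].sum())
E
```

```text
clk 51.0 tray TCP [-95.63   2.76  66.43] w 0.1 j [-0.43  0.25 -1.07 -2.69 -0.59 -1.74] F [-0.31 -0.33 -0.01]
tab [-1.98034208 39.59779934] [21.53226585 48.02337902] [ 9.65176239 44.01313187] value 185.01313187022686
52 54.0 | 56 54.5 | 60 55.0 | 64 54.5 | 68 54.0 | 72 54.5 | 76 55.0 | 80 54.75 | 88 54.75 | 92 55.0 | 96 54.5 | 100 54.0 | 104 55.0 | 108 55.25 | 112 54.75 | 120 55.25 | 124 55.25 | 128 54.5 | 132 55.0 | 136 55.75 | 140 55.25 | 144 54.75 | carton 0
c1 0
c2 0
```

The row stayed tight after I backed off, with the divider at about 0.184–0.185. The blanks are flush and the carton and couplings have not moved, so I hand in.

```bash
python3 -c "
from bench import arm
print(arm.job_done())"
```

```text
the job is handed in; nothing more can be done
None
```

The job is handed in at about 51 s: the three blanks stand side by side flush against the far fence, the divider closes the row tight against the left end wall (camera reading 0.185 against the stated 0.184), and the carton and both couplings have not moved.

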